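Stand a fallen collet holder on the demagnetiser and hold its switch at full field

TASK

The straight-shank collet holder has fallen over on the bench: stand it upright, nut down, on the steel plate of the demagnetiser, setting it down gently and letting go of it. Then turn the demagnetiser's switch clockwise past its two click stops to the third, spring-return position (full field) and keep it there: finish while still holding the switch against its spring. Leave the drill chuck, the sleeve and the turning tool where they are.

Things in the scene. Friction and masses are not known exactly. Their poses are not given: they have to be found in the camera images.
- holder: Straight-shank collet holder, bare steel, 0.6 kg, 110 mm long. Origin: middle of the nut's outer face (its foot); +z along the axis to the shank end: hexagon nut (40 mm across flats) 0-26 mm, round body (dia 40) 26-50, shank (dia 25) 50-110; centre of mass at 42 mm. Starts lying on a nut flat, axis level 20 mm above the bench. Upright on the plate, z is up and the origin at the plate's surface.
- demag: Plate demagnetiser, a grey painted steel case fixed to the bench: 180 mm along its x, 340 mm along its y, top 85 mm above the bench. Origin: centre of its underside, on the bench; z up, -x is the front. The steel work plate lies on top at its +y end, the switch at its -y end, 182 mm apart between centres.
- demag_plate (a point): Centre of the upper surface of the demagnetiser's bare steel work plate, 90 mm above the bench. The plate is flat, 160 mm along x and 170 mm along y (axes as demag), 5 mm proud of the case. The whole nut must stand on it.
- dial_top (a point): Centre of the top of the switch's grip, on its upright axis, 125 mm above the bench. The switch is a black knob: a round skirt (dia 50 mm, its top 97 mm above the bench) and on it a grip bar 46 mm long, 13 mm wide, 28 mm high, centred on the axis. The point turns with the knob: z up, x along the bar to the white pointer line, y across the bar.
- dial (a joint): Switch angle: 0 at off (start), growing clockwise seen from above to a stop at 1.283 rad. Click stops at about 0.5 and 1.0 rad, where it stays when let go; turning takes up to 0.35 N m. The third position is at the stop, 16 degrees past the second click; its spring pushes back with about 0.2 N m, to the second click if let go. Third is reached from 1.19 rad up.
- drill_chuck: Keyed drill chuck, steel, standing on the bench, 50 mm diameter, 91 mm high, jaws up. Origin: centre of its underside; z up. To be left alone.
- sleeve: Tapered drill sleeve, steel, standing on the bench, 34 mm diameter at the foot, 125 mm high. Origin: centre of its underside; z up. To be left alone.
- turning_tool: Square-shank turning tool lying on the bench, 25 x 25 mm, 132 mm long along its x. Origin: under its middle, on the bench; z up. To be left alone.
Things that resemble listed ones, but are neither listed nor needed, are in the scene too. Leave any blue, brown or yellow look-alike of the holder alone.

How it is judged:
On the way, in this order (a step that is already met when the one before it is completed fails the run):
1. the collet holder stands upright, nut down, on the demagnetiser's plate, let go and at rest (angle between holder's own z axis and vertical below 0.1 rad and z of holder in the frame of demag_plate between -0.006 and 0.006 m and x of holder in the frame of demag_plate between -0.062 and 0.062 m and y of holder in the frame of demag_plate between -0.067 and 0.067 m and linear speed of holder below 0.02 m/s and contact force between each of the arm, the fingers and holder below 0.1 N), for 0.3 s.
2. the switch is turned to its third position and held there by the gripper (value of joint dial above 1.19 rad and contact force between the fingers and demag above 0.5 N), for 0.5 s.
At the end, for the whole second after the job is handed in: Holder upright (0.1 rad) at rest and untouched, nut down on the plate (origin within 6 mm in height, 62 mm in x, 67 mm in y of the plate's centre); the fingers hold the switch at its third position (1.19 rad or more, over 0.5 N); the three bystanders within 30 mm of their places and not tipped (all of step 1 and all of step 2 and not (distance of any of drill_chuck, sleeve, turning_tool from where it was at the start of the episode above 0.03 m or angle between any of drill_chuck, sleeve, turning_tool's own z axis and vertical above 0.3 rad)); the arm keeps its last pose, push and grip.
It fails at once if the drill chuck, the sleeve or the turning tool is moved by over 30 mm or tipped (distance of any of drill_chuck, sleeve, turning_tool from where it was at the start of the episode above 0.03 m or angle between any of drill_chuck, sleeve, turning_tool's own z axis and vertical above 0.3 rad).
It fails at once if the collet holder is dropped or knocked flying (it moves faster than 0.5 m/s while the gripper does not hold it) (linear speed of holder above 0.5 m/s and contact force between the fingers and holder below 0.1 N).
It also fails if it takes over 58 s, if anything falls off the work surface, if the arm or the gripper's body presses on something with over 40 N, if the wrist force passes 120 N, or if a joint passes its speed limit or range.

ROBOT

A 6-joint arm with a two-finger parallel gripper is mounted at the origin on the work surface. World frame = base frame: x ahead of the robot, y to its left, z up, the work surface at z = 0. Lengths are in m, angles in rad, forces in N, time in s.
With the tool pointing down it reaches from about 0.35 to 0.975 m from the base axis. Payload 4.9 kg.
Tool frame: the origin (TCP) lies at the very end of the fingers, on their centre line; the grasp point (between the pads) lies 19 mm behind it; z points along the fingers, x is the direction in which the jaws open and shut, and the axes are right-handed (so a half turn about z gives the same grasp; the last joint's range is limited). The gripper opens to 85 mm and grips with 20 to 120 N. Pads are 22 mm wide; open, the fingers measure 114 mm over their backs; the gripper's body (76 mm by 85 mm) begins 54 mm behind the grasp point. The pads swing forward as they close: fully open they stand 13 mm farther back than shut.
Start: joints at [-1.429, 0.053, 1.613, -0, 1.476, -0.119], TCP at [0.161, -0.604, 0.231] pointing down, gripper open.
Joint ranges: [-3.01, 3.01], [-1.01, 2.22], [0.06, 2.58], [-1.02, 4.17], [0.09, 2.62], [-3.14, 3.14]. Speed limits (rad/s): [2.57, 2.57, 3.14, 3.14, 3.14, 3.14].

INTERFACE

Orientations are given as a rotation vector (axis times angle).
In Python, from station import ctrl, get_image, calibration, job gives the robot as it stands.
- The arm moves only by the tool jog_arm, never from a script. Its argument "deltas" is a list of rows, each a list of 3 entries, a list of its own where there are three numbers: the turn, a rotation vector about the tool's x, y, z in degrees, then the shift along the tool's x, y, z in m, then the finger opening in m, from 0 to 0.0854. In form: [[[ax, ay, az], [tx, ty, tz], gripper], ...]. A call has 1 to 12 rows; each row is the pose to reach, as a shift and turn from the pose commanded when the call began, along the tool's axes at that moment; what a row does not reach only later rows make up. A row lasts 1/12 s, in which the tool goes at most 41.7 mm and 7.16 degrees, less where a joint would pass 70% of its speed; a pose out of reach is approached as far as the arm can. A call with a gripper value outside its range is refused whole. The fingers move at their own pace and stop on an object; "squeeze" is the grip in N (left out, the last holds). Time passes only in rows, so rows that repeat a pose let the fingers close. It gives the time, the measured TCP pose, the force and the opening at its end, in the units of the state.
- ctrl.get_obs(): the state, without advancing time (a new reading comes with each control period).
- get_image(name): name is "scene" or "side" or "wrist"; returns the picture (420x560x3 uint8, red, green, blue); there is no depth.
- calibration(name): a dict with "mtx" (3x3 intrinsics, pixels), "origin" and "rotation" of the camera in the world; the wrist camera has in their place "tool_from_camera" (4x4, takes a point from camera to tool coordinates, whose origin is the TCP and whose axes are the tool frame's). Camera axes: x right, y up, looking along -z (the intrinsics and any distortion apply to the point x, -y, -z); pixel columns grow to the right and rows downward; lengths in m; the calibration is good to about 2 mm. A picture is of the moment at which its call begins: read the wrist's pose just before it. calibration takes no time and is no camera call.
- job.finish_job(): hands the job in, once; it reports no verdict.
The state is a dict: "t": time; "q": joint angles; "dq": joint speeds; "effort": joint torques, N m; "tool_pos": TCP position; "tool_rot": TCP orientation; "contact_force": force on the tool from outside, world axes, zero at the start; "wrist_torque": the same for the moment, N m; "opening": finger opening in m.
Only numpy, scipy, OpenCV 4.12 (cv2) and the standard library are available. Lean on these libraries where they do the work, as an engineer would, in place of code of your own. Each camera call takes 0.05 s, during which the arm holds its last target.

## Working session

There is one attempt and no reset: what is moved stays moved. The work goes in short steps, Python scripts to look and compute and a tool call to move; the robot and the scene stay as the last step left them, time stands still between calls to the robot, and variables do not carry over. Pictures are saved under pics/ and viewed, and the job is handed in when it is done.

Besides the shell and the picture viewer there is one more tool, called after ">>>" as name(argument=value, ...) on one line, values as JSON. jog_arm: Moves the arm, as the interface text tells. Its arguments: {"type":"object","properties":{"deltas":{"type":"array","items":{"type":"array"}},"squeeze":{"type":"number"}},"required":["deltas"]}

```bash
ls; mkdir -p pics; python3 - <<'E'
from station import ctrl,get_image,calibration,job
import cv2,json
o=ctrl.get_obs();print(o)
for n in("scene","side","wrist"):
    c=calibration(n);print(n,c)
    cv2.imwrite(f"pics/{n}0.png",get_image(n)[:,:,::-1])
E
```

```text
pics
{'t': 0.0, 'q': array([-1.42897440e+00,  5.33563718e-02,  1.61430270e+00,  2.73825706e-07,
        1.47598738e+00, -1.18997671e-01]), 'dq': array([-0.00085793, -0.00319149, -0.00144735, -0.0008584 ,  0.00102068,
       -0.00052313]), 'effort': array([-1.56452861e-03, -3.93686736e+01, -3.70175028e+01, -2.31378044e-04,
        6.97138516e-03,  3.71541038e-07]), 'tool_pos': array([ 0.16108348, -0.60323992,  0.23005812]), 'tool_rot': array([-2.49031646e+00,  1.91282612e+00,  2.30572994e-03]), 'contact_force': array([ 1.08654575, -1.1070344 ,  0.870645  ]), 'wrist_torque': array([-0.04022604,  0.03433754,  0.0238555 ]), 'opening': 0.08515127767616078}
scene {'mtx': array([[535.14361377,   0.        , 284.65878127],
       [  0.        , 535.14361377, 204.71111343],
       [  0.        ,   0.        ,   1.        ]]), 'origin': array([1.39603613, 0.3840896 , 0.80963961]), 'rotation': array([0.55711059, 0.97678126, 1.92108233])}
side {'mtx': array([[471.93163621,   0.        , 285.62079095],
       [  0.        , 471.93163621, 209.26341579],
       [  0.        ,   0.        ,   1.        ]]), 'origin': array([0.17692296, 0.71214108, 0.68576513]), 'rotation': array([ 0.25535436, -1.32219511, -2.45665728])}
wrist {'mtx': array([[308.33136421,   0.        , 282.84538715],
       [  0.        , 308.33136421, 210.76888889],
       [  0.        ,   0.        ,   1.        ]]), 'tool_from_camera': array([[ 9.99999571e-01, -7.90515937e-04,  4.82909702e-04,
        -3.89941451e-04],
       [-5.97196521e-04, -9.48663729e-01, -3.16285903e-01,
        -8.00935599e-02],
       [ 7.08147966e-04,  3.16285479e-01, -9.48663794e-01,
        -1.42605600e-01],
       [ 0.00000000e+00,  0.00000000e+00,  0.00000000e+00,
         1.00000000e+00]])}
```

View pics/scene0.png

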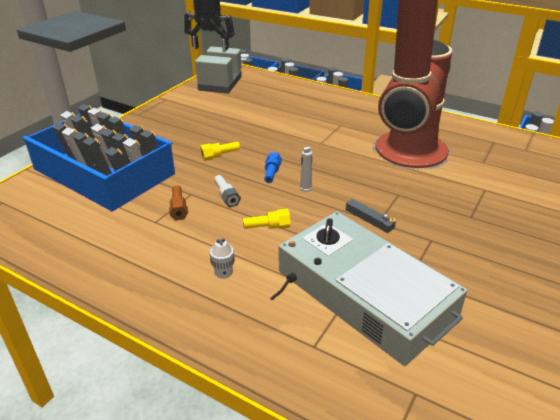

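View pics/side0.png

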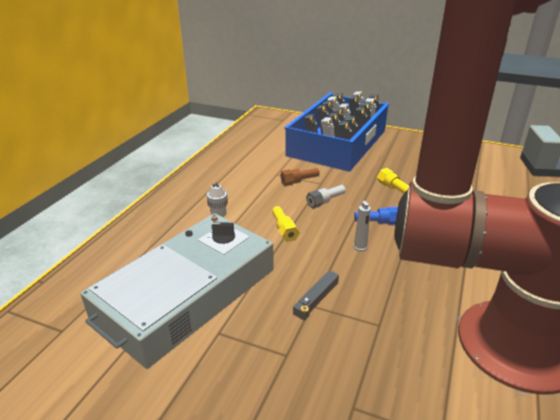

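View pics/wrist0.png

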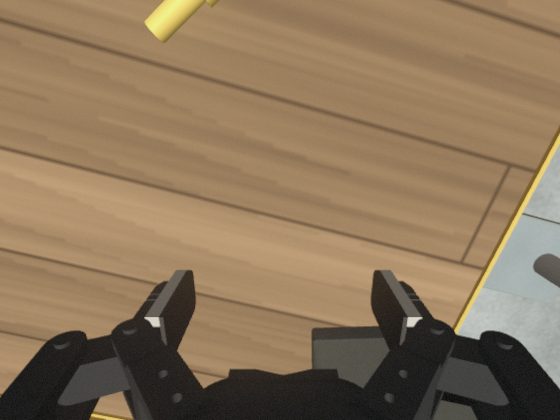

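The grey holder is at about (228,191) in the scene view, nut end (232,199), and at (325,194) in the side view. The demagnetiser case is at lower right, with its switch at (328,236). I'll zoom in to take pixel positions.

```bash
cat > h.py <<'E'
import numpy as np,cv2
from scipy.spatial.transform import Rotation as R
from station import ctrl,get_image,calibration,job
def cam(n,obs=None):
    c=calibration(n);K=c['mtx']
    if n!='wrist': return K,R.from_rotvec(c['rotation']).as_matrix(),c['origin']
    T=c['tool_from_camera'];Rt=R.from_rotvec(obs['tool_rot']).as_matrix()
    return K,Rt@T[:3,:3],Rt@T[:3,3]+obs['tool_pos']
def ray(C,p):
    K,Rm,o=C;d=np.array([(p[0]-K[0,2])/K[0,0],-(p[1]-K[1,2])/K[1,1],-1]);return o,Rm@d
def onz(C,p,z):
    o,d=ray(C,p);return o+d*(z-o[2])/d[2]
def proj(C,P):
    K,Rm,o=C;q=(np.atleast_2d(P)-o)@Rm;return np.c_[K[0,0]*q[:,0]/-q[:,2]+K[0,2],K[1,1]*q[:,1]/q[:,2]+K[1,2]]
def crop(src,dst,x0,y0,w,h,s):
    im=cv2.imread(src)[y0:y0+h,x0:x0+w];im=cv2.resize(im,None,fx=s,fy=s,interpolation=cv2.INTER_CUBIC)
    st=20
    for x in range((x0//st+1)*st,x0+w,st): cv2.putText(im,str(x),((x-x0)*s,10),0,.35,(0,0,255),1);cv2.line(im,((x-x0)*s,12),((x-x0)*s,18),(0,0,255),1)
    for y in range((y0//st+1)*st,y0+h,st): cv2.putText(im,str(y),(0,(y-y0)*s),0,.35,(0,0,255),1);cv2.line(im,(25,(y-y0)*s),(32,(y-y0)*s),(0,0,255),1)
    cv2.imwrite(dst,im)
E
python3 - <<'E'
from h import *
crop('pics/scene0.png','pics/s_a.png',195,165,60,55,10)
crop('pics/side0.png','pics/d_a.png',290,165,70,55,10)
crop('pics/scene0.png','pics/s_b.png',270,205,200,150,4)
crop('pics/side0.png','pics/d_b.png',75,180,200,150,4)
E
```

```text
(no output)
```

View pics/s_a.png

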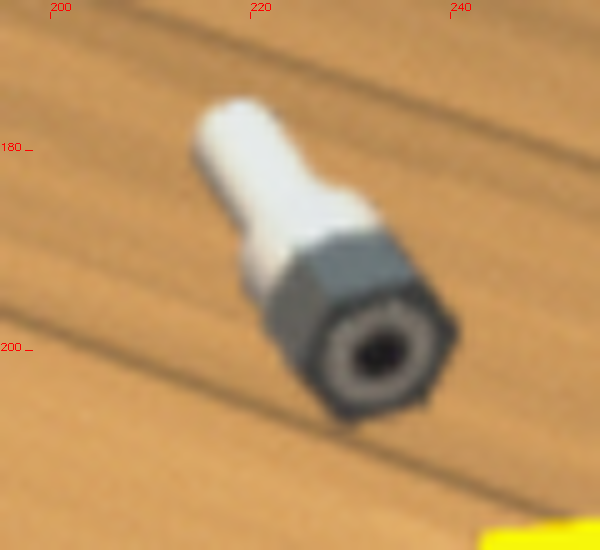

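View pics/d_a.png

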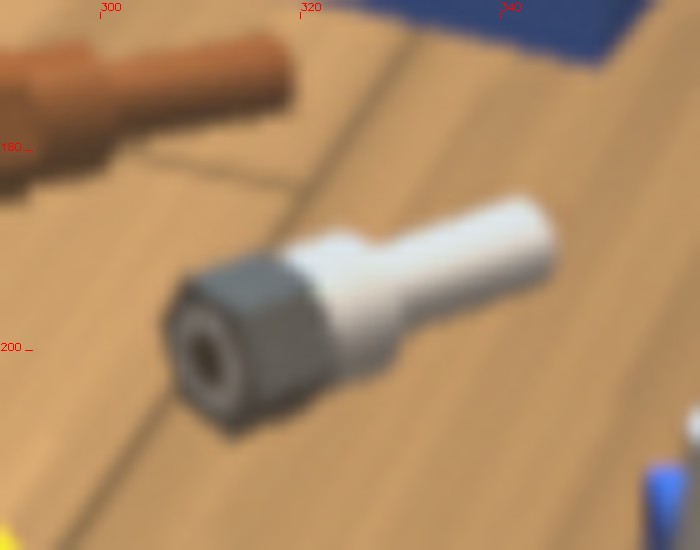

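View pics/s_b.png

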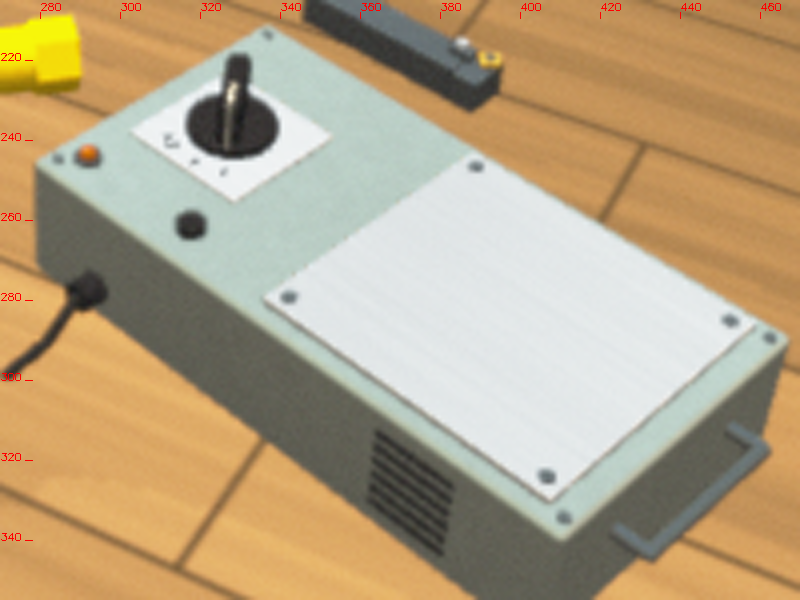

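View pics/d_b.png

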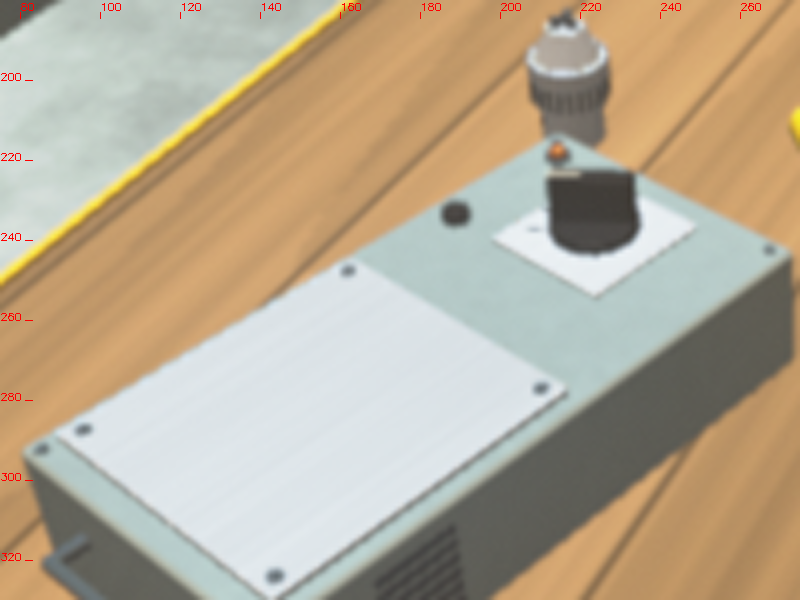

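```bash
python3 - <<'E'
from h import *
from scipy.optimize import least_squares
np.set_printoptions(precision=4,suppress=True)
S=cam('scene');D=cam('side')
print('nutface S',onz(S,(233,200.5),.02),'D',onz(D,(310.7,200.8),.02))
print('shank D',onz(D,(343.5,188.5),.02), 'S top', onz(S,(219.5,175),.0325))
pl=dict(S=[(387.5,243),(335.75,279.5),(408,330),(459.25,286.5)],D=[(164.25,244.5),(217,277.5),(143,330),(88.75,288.75)])
for k,C in(('S',S),('D',D)):
    P=[onz(C,p,.09) for p in pl[k]];print(k,*P,'mean',np.mean(P,0))
for p in [(279,246.25),(337,212),(467,290),(410.5,340)]:print('caseS',onz(S,p,.085))
for p in [(216.25,213.75),(273.25,243.75),(80.5,293.75)]:print('caseD',onz(D,p,.085))
# fit demag
obs=[]
def model(x):
    a=x[2];ca,sa=np.cos(a),np.sin(a);return lambda X,Y,Z:np.array([x[0]+ca*X-sa*Y,x[1]+sa*X+ca*Y,Z])
E
```

```text
nutface S [ 0.5149 -0.2884  0.02  ] D [ 0.5088 -0.2848  0.02  ]
shank D [ 0.4466 -0.3784  0.02  ] S top [ 0.4513 -0.376   0.0325]
S [0.5543 0.1349 0.09  ] [0.7062 0.09   0.09  ] [0.7546 0.2524 0.09  ] [0.6048 0.299  0.09  ] mean [0.655  0.1941 0.09  ]
D [0.6964 0.0923 0.09  ] [0.5468 0.1402 0.09  ] [0.5968 0.2999 0.09  ] [0.7482 0.2555 0.09  ] mean [0.647 0.197 0.09 ]
caseS [ 0.6728 -0.057   0.085 ]
caseS [ 0.5048 -0.0054  0.085 ]
caseS [0.6011 0.3136 0.085 ]
caseS [0.7689 0.2628 0.085 ]
caseD [ 0.6569 -0.0541  0.085 ]
caseD [ 0.4927 -0.0008  0.085 ]
caseD [0.7576 0.2678 0.085 ]
```

>>> jog_arm(deltas=[[[0, 0, -3.5], [-0.0145, -0.031, 0], 0.085], [[0, 0, -7], [-0.029, -0.062, 0], 0.085], [[0, 0, -10.5], [-0.0435, -0.093, 0], 0.085], [[0, 0, -14], [-0.058, -0.124, 0], 0.085], [[0, 0, -17.5], [-0.0725, -0.155, 0], 0.085], [[0, 0, -21], [-0.087, -0.186, 0], 0.085], [[0, 0, -24], [-0.1015, -0.217, 0], 0.085], [[0, 0, -28], [-0.116, -0.248, 0], 0.085], [[0, 0, -31], [-0.1305, -0.279, 0], 0.085], [[0, 0, -35], [-0.145, -0.31, 0], 0.085], [[0, 0, -38], [-0.16, -0.341, 0], 0.085], [[0, 0, -40], [-0.174, -0.371, 0], 0.085]])

```text
t: 1.15
tool_pos: [0.4757, -0.3385, 0.231]
tool_rot: [-2.997, 0.942, 0.001]
contact_force: [0.0, -0.6, -0.5]
opening: 0.085
```

```bash
python3 - <<'E'
from h import *
import json
o=ctrl.get_obs();im=get_image('wrist');cv2.imwrite('pics/w1.png',im[:,:,::-1])
d={k:np.array(v).tolist() for k,v in o.items()};open('log.jsonl','a').write(json.dumps(d)+'\n');json.dump(d,open('w1.json','w'))
print({k:np.round(v,3).tolist() for k,v in d.items()})
C=cam('wrist',o)
print(proj(C,[[.512,-.2866,.02],[.449,-.377,.02]]))
E
```

```text
{'t': 1.15, 'q': [-0.746, -0.044, 1.71, 0.0, 1.476, -0.137], 'dq': [0.684, 0.22, -0.212, -0.006, -0.011, 0.283], 'effort': [-2.939, -36.802, -35.963, 0.044, 0.126, -0.32], 'tool_pos': [0.476, -0.338, 0.231], 'tool_rot': [-2.997, 0.942, 0.001], 'contact_force': [0.038, -0.622, -0.49], 'wrist_torque': [-0.048, -0.012, -0.069], 'opening': 0.085}
[[284.11525542 124.69587936]
 [284.00141423 218.44927323]]
```

View pics/w1.png

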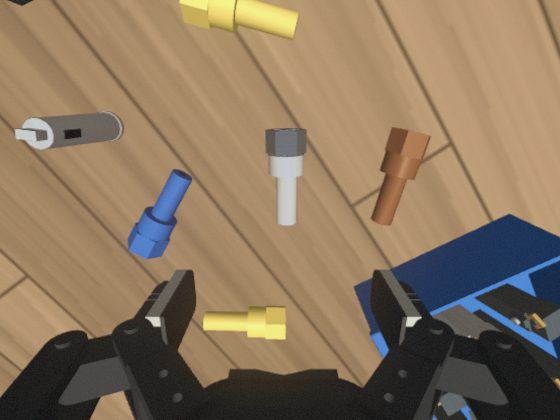

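```bash
python3 - <<'E'
from h import *
import json
np.set_printoptions(precision=4,suppress=True)
o=json.load(open('w1.json'));o={k:np.array(v) for k,v in o.items()}
C=cam('wrist',o)
a=onz(C,(286,129),.04);b=onz(C,(287,223.5),.02);a2=onz(C,(286,140),.03);b2=onz(C,(287,200),.02)
print('nut',a,'end',b,np.hypot(*(a-b)[:2]));d=a2-b2;print('az',np.degrees(np.arctan2(d[1],d[0])))
o=ctrl.get_obs();print(o['tool_pos'],o['q'],np.degrees(o['q'][5]))
Rt=R.from_rotvec(o['tool_rot']).as_matrix();print(Rt, 'xaz',np.degrees(np.arctan2(Rt[1,0],Rt[0,0])))
E
```

```text
nut [ 0.5116 -0.2905  0.04  ] end [ 0.4483 -0.3845  0.02  ] 0.11341006437948513
az 56.34303658152446
[ 0.4793 -0.3349  0.231 ] [-0.7392 -0.0424  1.7089  0.0046  1.4752 -0.1354] -7.756473407729912
[[ 0.8229 -0.5682  0.003 ]
 [-0.5682 -0.8229  0.0035]
 [ 0.0005 -0.0045 -1.    ]] xaz -34.62261460573768
```

>>> jog_arm(deltas=[[[7, 0, 0], [0, 0, 0], 0.085], [[14, 0, 0], [0, 0, -0.01], 0.085], [[20, 0, 0], [0, 0, -0.02], 0.085], [[20, 0, 0], [0, 0, -0.02], 0.085], [[20, 0, 0], [0, 0, -0.02], 0.085]])

```text
t: 1.62
tool_pos: [0.4739, -0.3412, 0.2509]
tool_rot: [-2.675, 0.849, -0.148]
contact_force: [0.7, 0.1, -0.6]
opening: 0.0852
```

```bash
cat > kin.py <<'E'
from h import *
import json
from scipy.optimize import least_squares
def fk(q,p):
    # p: h, a1(radial shoulder), L1, L2, L3, lat, s4, s6, e(elbow offset)
    h,a1,L1,L2,L3,lat,e=p
    Rz=lambda a:R.from_euler('z',a);Ry=lambda a:R.from_euler('y',a)
    R0=Rz(q[0]);R2=R0*Ry(q[1]);R3=R2*Ry(q[2]);R4=R3*Rz(S4*q[3]);R5=R4*Ry(q[4]);R6=R5*Rz(q[5])
    # tool down with sum=pi: Ry(pi): x-> -x ; want x radial at q6=0
    P=np.array([0,0,h])+R0.apply([a1,lat,0])+R2.apply([0,0,L1])+R3.apply([e,0,L2])+R5.apply([0,0,L3])
    return P,(R6*Rz(np.pi))
S4=1
E
python3 - <<'E'
from h import *
import json
o=ctrl.get_obs();d={k:np.array(v).tolist() for k,v in o.items()};open('log.jsonl','a').write(json.dumps(d)+'\n')
print(o['q'],o['tool_pos'])
import kin
L=[json.loads(l) for l in open('log.jsonl')]
L.append(dict(q=[-1.42897,.0533564,1.6143,0,1.475987,-.118998],tool_pos=[.16108,-.60324,.23006],tool_rot=[-2.49031646e+00,1.91282612,.0023057]))
L.append(dict(q=[-0.7392,-0.0424,1.7089,0.0046,1.4752,-0.1354],tool_pos=[0.4793,-0.3349,0.231],tool_rot=[-2.997,.942,.001]))
for s in(1,-1):
    kin.S4=s
    for l in L[:-1]:
        Rf=kin.fk(l['q'],np.ones(7))[1];print(s,'rot err deg',np.degrees((Rf.inv()*R.from_rotvec(l['tool_rot'])).magnitude()))
    f=lambda p:np.concatenate([kin.fk(l['q'],p)[0]-l['tool_pos'] for l in L]+[0.02*(np.array(p)-[.25,0,.4,.4,.3,.07,0])*.1])
    r=kin.least_squares(f,[.25,0,.4,.4,.3,.07,0]);print(r.x,np.abs(r.fun).max())
E
```

```text
[-0.91071074 -0.02497077  1.68654501  0.33161485  1.58515867 -0.30911696] [ 0.47394171 -0.3411663   0.25087862]
1 rot err deg 1.902188735506496e-14
1 rot err deg 2.880663509434023e-14
1 rot err deg 0.000323784240077604
[0.22593118 0.02804817 0.42624684 0.58080465 0.27957836 0.07417435
 0.08610468] 0.00036160929242667184
-1 rot err deg 0.00755535853021307
-1 rot err deg 38.00026316205762
-1 rot err deg 0.000323784240077604
[-7.55137935 -4.26908453  0.34894453  4.15089402 -0.25886197  0.07588439
 -7.61034911] 0.01560275870857454
```

```bash
cat >> kin.py <<'E'
LO=np.array([-3.01,-1.01,.06,-1.02,.09,-3.14]);HI=np.array([3.01,2.22,2.58,4.17,2.62,3.14])
def fit():
    L=[json.loads(l) for l in open('log.jsonl')]
    L.append(dict(q=[-1.42897,.0533564,1.6143,0,1.475987,-.118998],tool_pos=[.16108,-.60324,.23006]))
    g=lambda x:[x[0],0,x[1],x[2],x[3],x[4],0]
    f=lambda x:np.concatenate([fk(l['q'],g(x))[0]-l['tool_pos'] for l in L])
    r=least_squares(f,[.25,.4,.4,.3,.07]);return g(r.x),np.abs(r.fun).max()
def ik(pos,Rt,p,q0):
    f=lambda q:(lambda P,Q:np.r_[(P-pos)*3,(Q.inv()*Rt).as_rotvec()])(*fk(q,p))
    r=least_squares(f,np.clip(q0,LO+1e-3,HI-1e-3),bounds=(LO,HI));return r.x,np.abs(r.fun).max()
E
python3 - <<'E'
from kin import *
np.set_printoptions(precision=3,suppress=True)
p,e=fit();print(p,e)
rng=np.random.default_rng(0)
gp=np.array([.651,.1955,.157])
for nut in(1,-1):
  for psi in range(-180,180,15):
    z=np.array([np.cos(np.radians(psi)),np.sin(np.radians(psi)),0]);y=np.array([0,0,-nut*1.]);x=np.cross(y,z)
    Rt=R.from_matrix(np.c_[x,y,z]);pos=gp+.019*z
    best=[]
    for k in range(12):
        q,er=ik(pos,Rt,p,rng.uniform(LO,HI)*[.3,.5,1,1,1,1])
        if er<1e-3: best.append(q)
    u=[]
    for q in best:
        if not any(np.abs(q-w).max()<.05 for w in u):u.append(q)
    print(nut,psi,*u)
E
```

```text
[np.float64(0.1444282720675226), 0, np.float64(0.4234891220669642), np.float64(0.6008083470164822), np.float64(0.27914336520387084), np.float64(0.07423667176664867), 0] 0.0002285181879769782
1 -180
1 -165
1 -150
1 -135 [ 0.346  0.992  0.951 -0.912  2.573 -2.398]
1 -120
1 -105
1 -90
1 -75
1 -60
1 -45
1 -30
1 -15 [ 0.426  0.078  2.243  4.02   0.97  -2.169]
1 0 [ 0.293 -0.018  2.342  3.557  0.797 -1.87 ]
1 15 [ 0.133 -0.061  2.383  2.953  0.76  -1.434]
1 30 [-0.021 -0.034  2.357  2.417  0.896 -1.066]
1 45 [-0.135  0.053  2.27   2.05   1.113 -0.866]
1 60 [-0.2    0.172  2.138  1.793  1.333 -0.766]
1 75 [-0.222  0.302  1.979  1.597  1.541 -0.711]
1 90 [-0.213  0.434  1.804  1.438  1.737 -0.678]
1 105 [-0.181  0.561  1.623  1.304  1.928 -0.662]
1 120 [-0.133  0.683  1.442  1.185  2.117 -0.663]
1 135 [-0.075  0.795  1.268  1.068  2.303 -0.688]
1 150 [-0.01   0.895  1.11   0.931  2.482 -0.756]
1 165
-1 -180
-1 -165
-1 -150
-1 -135 [ 0.346  0.992  0.951 -0.912  2.573  0.743]
-1 -120
-1 -105
-1 -90
-1 -75
-1 -60
-1 -45
-1 -30
-1 -15 [0.426 0.078 2.243 4.02  0.97  0.973]
-1 0 [ 0.293 -0.018  2.342  3.557  0.797  1.272]
-1 15 [ 0.133 -0.061  2.383  2.953  0.76   1.708]
-1 30 [-0.021 -0.034  2.357  2.417  0.896  2.076]
-1 45 [-0.135  0.053  2.27   2.05   1.113  2.276]
-1 60 [-0.2    0.172  2.138  1.793  1.333  2.376]
-1 75 [-0.222  0.302  1.979  1.597  1.541  2.431]
-1 90 [-0.213  0.434  1.804  1.438  1.737  2.463]
-1 105 [-0.181  0.561  1.623  1.304  1.928  2.48 ]
-1 120 [-0.133  0.683  1.442  1.185  2.117  2.479]
-1 135 [-0.075  0.795  1.268  1.068  2.303  2.453]
-1 150 [-0.01   0.895  1.11   0.931  2.482  2.386]
-1 165
```

```bash
cat >> kin.py <<'E'
def Rdown(xaz):
    a=np.radians(xaz);x=np.array([np.cos(a),np.sin(a),0]);z=np.array([0,0,-1.]);return R.from_matrix(np.c_[x,np.cross(z,x),z])
def rows(Ps,Rs,o):
    R0=R.from_rotvec(o['tool_rot']);out=[]
    for P,Q in zip(Ps,Rs):
        rv=np.degrees((R0.inv()*Q).as_rotvec());t=R0.inv().apply(np.array(P)-o['tool_pos']);out.append([np.round(rv,1).tolist(),np.round(t,4).tolist()])
    return out
def show(rs,g): print('['+', '.join('[%s, %s, %g]'%(r[0],r[1],g) for r in rs)+']')
def jpath(o,qs,p,g,smax=None):
    """joint path through qs (first = now); prints rows relative to now"""
    P0,_=fk(o['q'],p);off=np.array(o['tool_pos'])-P0
    Q=[np.array(o['q'])]
    lim=np.array([.12,.12,.15,.15,.15,.15])
    for qt in qs:
        a=Q[-1];P,Qs=[],[]
        n=int(np.ceil(np.max(np.abs(qt-a)/lim)))
        while True:
            W=[a+(qt-a)*i/n for i in range(n+1)];F=[fk(w,p) for w in W]
            if max((F[i][1].inv()*F[i+1][1]).magnitude() for i in range(n))<np.radians(6.9) and max(np.linalg.norm(F[i][0]-F[i+1][0]) for i in range(n))<.038: break
            n+=1
        Q+=W[1:]
    F=[fk(w,p) for w in Q[1:]]
    return rows([f[0]+off for f in F],[f[1] for f in F],o),Q
E
python3 - <<'E'
from kin import *
np.set_printoptions(precision=3,suppress=True)
S=cam('scene');D=cam('side')
print('sleeve',onz(S,(306,190),0),onz(D,(362,248),0));print('tool',onz(S,(370,215),.0125),onz(D,(317,294),.0125));print('chuck',onz(S,(223,273),0))
p,e=fit();o=ctrl.get_obs()
P0,_=fk(o['q'],p);off=o['tool_pos']-P0;print(off)
q,er=ik(np.array([.476,-.34,.16])-off,Rdown(146),p,[-.74,.1,1.8,0,1.3,2.99]);print(q,er)
r,Q=jpath(o,[q],p,.085);print(len(r));show(r,.085)
E
```

```text
sleeve [ 0.354 -0.165  0.   ] [ 0.338 -0.166  0.   ]
tool [0.385 0.031 0.012] [0.382 0.033 0.012]
chuck [ 0.727 -0.168  0.   ]
[ 0. -0.  0.]
[-0.748 -0.016  1.803 -0.     1.355  2.987] 6.01968475066883e-12
27
[[[-0.7, -0.1, 6.8], [-0.0, 0.0012, 0.0038], 0.085], [[-1.5, -0.0, 13.5], [-0.0, 0.0024, 0.0075], 0.085], [[-2.3, 0.1, 20.2], [-0.0001, 0.0036, 0.0112], 0.085], [[-3.0, 0.3, 27.0], [-0.0001, 0.0048, 0.0149], 0.085], [[-3.7, 0.7, 33.7], [-0.0001, 0.006, 0.0185], 0.085], [[-4.5, 1.1, 40.4], [-0.0001, 0.0072, 0.0221], 0.085], [[-5.2, 1.6, 47.1], [-0.0002, 0.0084, 0.0256], 0.085], [[-5.8, 2.2, 53.7], [-0.0002, 0.0095, 0.029], 0.085], [[-6.4, 2.9, 60.4], [-0.0002, 0.0107, 0.0325], 0.085], [[-7.0, 3.7, 67.0], [-0.0002, 0.0119, 0.0358], 0.085], [[-7.5, 4.6, 73.7], [-0.0002, 0.013, 0.0391], 0.085], [[-8.0, 5.6, 80.3], [-0.0002, 0.0141, 0.0424], 0.085], [[-8.3, 6.7, 86.8], [-0.0002, 0.0153, 0.0456], 0.085], [[-8.6, 7.9, 93.4], [-0.0002, 0.0164, 0.0488], 0.085], [[-8.8, 9.2, 99.9], [-0.0002, 0.0175, 0.052], 0.085], [[-9.0, 10.6, 106.5], [-0.0002, 0.0185, 0.0551], 0.085], [[-8.9, 12.0, 113.0], [-0.0001, 0.0196, 0.0581], 0.085], [[-8.8, 13.6, 119.4], [-0.0001, 0.0206, 0.0611], 0.085], [[-8.6, 15.2, 125.9], [0.0, 0.0216, 0.0641], 0.085], [[-8.2, 16.9, 132.3], [0.0001, 0.0226, 0.067], 0.085], [[-7.6, 18.7, 138.7], [0.0002, 0.0236, 0.0698], 0.085], [[-6.9, 20.6, 145.0], [0.0003, 0.0246, 0.0727], 0.085], [[-6.0, 22.5, 151.3], [0.0004, 0.0255, 0.0755], 0.085], [[-4.9, 24.5, 157.6], [0.0005, 0.0264, 0.0782], 0.085], [[-3.6, 26.6, 163.8], [0.0007, 0.0273, 0.0809], 0.085], [[-2.1, 28.7, 170.0], [0.0009, 0.0281, 0.0836], 0.085], [[-0.3, 30.9, 176.1], [0.0011, 0.0289, 0.0862], 0.085]]
```

>>> jog_arm(deltas=[[[-0.7, -0.1, 6.8], [0, 0.001, 0.004], 0.085], [[-1.5, 0, 13.5], [0, 0.002, 0.007], 0.085], [[-2.3, 0.1, 20], [0, 0.004, 0.011], 0.085], [[-3, 0.3, 27], [0, 0.005, 0.015], 0.085], [[-3.7, 0.7, 33.7], [0, 0.006, 0.018], 0.085], [[-4.5, 1.1, 40.4], [0, 0.007, 0.022], 0.085], [[-5.2, 1.6, 47], [0, 0.008, 0.026], 0.085], [[-5.8, 2.2, 53.7], [0, 0.01, 0.029], 0.085], [[-6.4, 2.9, 60.4], [0, 0.011, 0.033], 0.085], [[-7, 3.7, 67], [0, 0.012, 0.036], 0.085], [[-7.5, 4.6, 73.7], [0, 0.013, 0.039], 0.085], [[-8, 5.6, 80.3], [0, 0.014, 0.042], 0.085]])

```text
t: 2.62
tool_pos: [0.4756, -0.3381, 0.2063]
tool_rot: [-1.581, 2.513, 0.131]
contact_force: [1.2, -0.1, -0.5]
opening: 0.0851
```

```bash
python3 - <<'E'
from kin import *
np.set_printoptions(precision=3,suppress=True)
o=ctrl.get_obs();p,e=fit();print(o['q'],o['tool_pos'])
P0,_=fk(o['q'],p);off=o['tool_pos']-P0;print(off)
q,er=ik(np.array([.476,-.34,.16])-off,Rdown(146),p,[-.74,.1,1.8,0,1.3,2.99]);print(q,er)
r,Q=jpath(o,[q],p,.085);print(len(r));show(r,.085)
E
```

```text
[-0.834 -0.008  1.726  0.183  1.483  1.163] [ 0.476 -0.338  0.206]
[-0.003  0.004  0.   ]
[-0.748 -0.004  1.791 -0.     1.355  2.987] 1.2970834816047641e-12
15
[[[-0.1, 0.7, 6.6], [0.0008, 0.0001, 0.0033], 0.085], [[-0.1, 1.5, 13.2], [0.0015, 0.0001, 0.0066], 0.085], [[0.0, 2.2, 19.9], [0.0023, 0.0001, 0.0099], 0.085], [[0.2, 3.0, 26.4], [0.003, 0.0002, 0.0131], 0.085], [[0.5, 3.7, 33.0], [0.0037, 0.0002, 0.0162], 0.085], [[0.9, 4.4, 39.6], [0.0044, 0.0002, 0.0193], 0.085], [[1.4, 5.1, 46.2], [0.0052, 0.0002, 0.0224], 0.085], [[2.0, 5.8, 52.7], [0.0059, 0.0002, 0.0254], 0.085], [[2.7, 6.4, 59.2], [0.0065, 0.0001, 0.0284], 0.085], [[3.4, 7.0, 65.7], [0.0072, 0.0001, 0.0313], 0.085], [[4.3, 7.5, 72.2], [0.0079, -0.0, 0.0341], 0.085], [[5.3, 7.9, 78.7], [0.0085, -0.0001, 0.037], 0.085], [[6.3, 8.3, 85.2], [0.0091, -0.0002, 0.0397], 0.085], [[7.5, 8.7, 91.6], [0.0097, -0.0003, 0.0425], 0.085], [[8.7, 8.9, 98.0], [0.0103, -0.0005, 0.0452], 0.085]]
```

>>> jog_arm(deltas=[[[0, 0, 0], [0, 0, 0], 0.085], [[0, 0, 0], [0, 0, 0], 0.085]])

```text
t: 2.78
tool_pos: [0.4756, -0.3381, 0.2065]
tool_rot: [-1.591, 2.504, 0.131]
contact_force: [0.5, 1.0, 0.3]
opening: 0.0853
```

```bash
cat > go.py <<'E'
from kin import *
import sys
np.set_printoptions(precision=3,suppress=True)
o=ctrl.get_obs();p,e=fit();print(o['q'],o['tool_pos'],np.abs(o['dq']).max())
P0,_=fk(o['q'],p);off=o['tool_pos']-P0;print(off)
q,er=ik(np.array([.476,-.34,.16])-off,Rdown(146),p,[-.74,.1,1.8,0,1.3,2.99]);print(q,er)
r,Q=jpath(o,[q],p,.085);print(len(r));show(r,.085)
E
python3 go.py
```

```text
[-0.834 -0.008  1.725  0.185  1.484  1.154] [ 0.476 -0.338  0.207] 0.009696488716508717
[-0.003  0.004  0.   ]
[-0.748 -0.004  1.791 -0.     1.355  2.987] 1.2957288616871284e-12
15
[[[-0.1, 0.7, 6.7], [0.0008, 0.0001, 0.0034], 0.085], [[-0.1, 1.5, 13.3], [0.0015, 0.0001, 0.0067], 0.085], [[0.0, 2.3, 20.0], [0.0023, 0.0002, 0.0099], 0.085], [[0.2, 3.0, 26.6], [0.003, 0.0002, 0.0132], 0.085], [[0.5, 3.7, 33.2], [0.0038, 0.0002, 0.0163], 0.085], [[0.9, 4.5, 39.8], [0.0045, 0.0003, 0.0194], 0.085], [[1.4, 5.2, 46.4], [0.0052, 0.0003, 0.0225], 0.085], [[2.0, 5.8, 53.0], [0.0059, 0.0002, 0.0255], 0.085], [[2.6, 6.5, 59.5], [0.0066, 0.0002, 0.0285], 0.085], [[3.4, 7.1, 66.1], [0.0073, 0.0002, 0.0314], 0.085], [[4.3, 7.6, 72.6], [0.008, 0.0001, 0.0343], 0.085], [[5.3, 8.1, 79.1], [0.0086, 0.0, 0.0372], 0.085], [[6.3, 8.5, 85.6], [0.0092, -0.0001, 0.04], 0.085], [[7.5, 8.8, 92.1], [0.0098, -0.0002, 0.0427], 0.085], [[8.7, 9.0, 98.5], [0.0104, -0.0003, 0.0454], 0.085]]
```

>>> jog_arm(deltas=[[[-0.1, 0.7, 6.7], [0.001, 0, 0.003], 0.085], [[-0.1, 1.5, 13.3], [0.0015, 0, 0.007], 0.085], [[0, 2.3, 20], [0.002, 0, 0.01], 0.085], [[0.2, 3, 26.6], [0.003, 0, 0.013], 0.085], [[0.5, 3.7, 33.2], [0.004, 0, 0.016], 0.085], [[0.9, 4.5, 39.8], [0.0045, 0, 0.019], 0.085], [[1.4, 5.2, 46.4], [0.005, 0, 0.0225], 0.085], [[2, 5.8, 53], [0.006, 0, 0.0255], 0.085], [[2.6, 6.5, 59.5], [0.0065, 0, 0.0285], 0.085], [[3.4, 7.1, 66.1], [0.007, 0, 0.031], 0.085], [[4.3, 7.6, 72.6], [0.008, 0, 0.034], 0.085], [[5.3, 8.1, 79.1], [0.0085, 0, 0.037], 0.085]])

```text
t: 3.78
tool_pos: [0.4756, -0.3405, 0.1692]
tool_rot: [0.403, 3.103, 0.054]
contact_force: [0.2, -1.1, -0.1]
opening: 0.085
```

```bash
cat > log.py <<'E'
from h import *
import json
o=ctrl.get_obs();d={k:np.array(v).tolist() for k,v in o.items()};open('log.jsonl','a').write(json.dumps(d)+'\n')
E
python3 log.py; python3 go.py
```

```text
[-0.765  0.008  1.764  0.036  1.38   2.627] [ 0.476 -0.34   0.169] 1.4582567057101952
[-0.006  0.005  0.   ]
[-0.748  0.009  1.779 -0.     1.354  2.987] 2.8343993818680246e-13
3
[[[0.7, 0.1, 6.4], [-0.0, 0.0001, 0.0031], 0.085], [[1.4, 0.2, 12.8], [-0.0001, 0.0001, 0.0062], 0.085], [[2.1, 0.1, 19.2], [-0.0002, 0.0002, 0.0092], 0.085]]
```

>>> jog_arm(deltas=[[[0.7, 0.1, 6.4], [0, 0, 0.003], 0.085], [[1.4, 0.2, 12.8], [0, 0, 0.006], 0.085], [[2.1, 0.1, 19.2], [0, 0, 0.009], 0.085], [[2.1, 0.1, 19.2], [0, 0, 0.009], 0.085], [[2.1, 0.1, 19.2], [0, 0, 0.009], 0.085]])

```text
t: 4.2
tool_pos: [0.4757, -0.3399, 0.1601]
tool_rot: [-0.907, -3.008, -0.002]
contact_force: [0.4, 0.5, 0.1]
opening: 0.0849
```

```bash
python3 - <<'E'
from h import *
import json
o=ctrl.get_obs();im=get_image('wrist');cv2.imwrite('pics/w2.png',im[:,:,::-1])
d={k:np.array(v).tolist() for k,v in o.items()};open('log.jsonl','a').write(json.dumps(d)+'\n');json.dump(d,open('w2.json','w'))
print({k:np.round(v,3).tolist() for k,v in d.items()})
Rt=R.from_rotvec(o['tool_rot']).as_matrix();print(Rt.round(3))
E
cat > fit2.py <<'E'
from kin import *
np.set_printoptions(precision=4,suppress=True)
L=[json.loads(l) for l in open('log.jsonl')]
L.append(dict(q=[-1.42897,.0533564,1.6143,0,1.475987,-.118998],tool_pos=[.16108,-.60324,.23006]))
def g(x,l):
    P,Q=fk(l['q'],[x[0],0,x[1],x[2],x[3],x[4],0]);return P+Q.apply([x[5],x[6],0])
f=lambda x:np.concatenate([g(x,l)-l['tool_pos'] for l in L])
r=least_squares(f,[.25,.4,.4,.3,.07,0,0]);print(r.x);print(r.fun.reshape(-1,3))
E
python3 fit2.py
```

```text
{'t': 4.2, 'q': [-0.748, 0.012, 1.776, 0.001, 1.355, 2.979], 'dq': [-0.007, -0.001, -0.008, 0.002, 0.0, 0.003], 'effort': [0.141, -35.967, -35.372, -0.002, 0.002, 0.101], 'tool_pos': [0.476, -0.34, 0.16], 'tool_rot': [-0.907, -3.008, -0.002], 'contact_force': [0.389, 0.472, 0.128], 'wrist_torque': [-0.045, -0.047, 0.032], 'opening': 0.085}
[[-0.833  0.553  0.   ]
 [ 0.553  0.833  0.001]
 [ 0.001  0.001 -1.   ]]
[0.1418 0.4233 0.5952 0.2768 0.0748 0.0054 0.0012]
[[ 0.0001 -0.      0.0001]
 [-0.      0.0002 -0.0005]
 [-0.0011 -0.0004  0.0002]
 [ 0.0011  0.0002  0.0001]
 [-0.      0.0001  0.0001]]
```

View pics/w2.png

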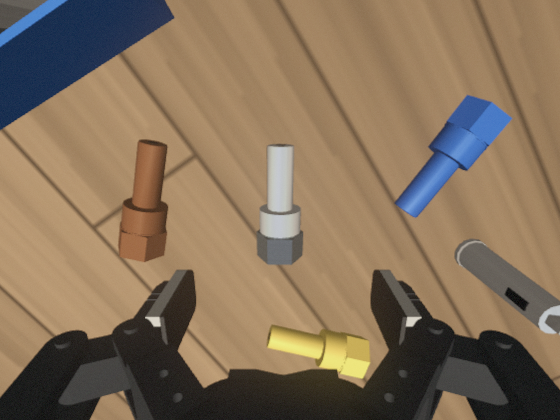

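The holder is centred at u≈280, with its shank end at row ~146 and nut bottom at row ~263. Its axis is vertical in the image.

```bash
python3 - <<'E'
from kin import *
np.set_printoptions(precision=4,suppress=True)
crop('pics/w2.png','pics/w2c.png',240,130,80,145,5)
o=json.load(open('w2.json'));o={k:np.array(v) for k,v in o.items()}
C=cam('wrist',o)
a=onz(C,(280,249),.02);b=onz(C,(280.3,175),.02)
print(a,b);d=a-b;az=np.arctan2(d[1],d[0]);print(np.degrees(az))
e=onz(C,(280,145),.0325);print('end top',e)
e=onz(C,(280,240),.04);print('nut/body top edge',e)
E
```

```text
[ 0.5064 -0.2963  0.02  ] [ 0.4641 -0.3592  0.02  ]
56.09115911684794
end top [ 0.4482 -0.3834  0.0325]
nut/body top edge [ 0.4958 -0.3119  0.04  ]
```

View pics/w2c.png

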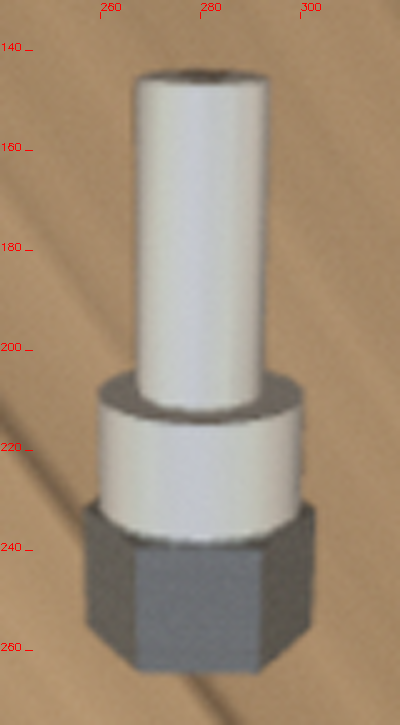

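```bash
python3 - <<'E'
from kin import *
np.set_printoptions(precision=4,suppress=True)
o=json.load(open('w2.json'));o={k:np.array(v) for k,v in o.items()}
C=cam('wrist',o);u=np.array([np.cos(np.radians(56.1)),np.sin(np.radians(56.1)),0])
for px,z,s in(((280.3,146.5),.0325,.11),((280.,238.5),.04,.026),((280,264),.04,0)):
    print((onz(C,px,z)+u*s))
E
```

```text
[ 0.5101 -0.2909  0.0325]
[ 0.5095 -0.2915  0.04  ]
[ 0.5097 -0.2911  0.04  ]
```

>>> jog_arm(deltas=[[[0, 0, 0], [-0.0002, -0.002, 0.02], 0.085], [[0, 0, 0], [-0.0004, -0.004, 0.045], 0.085], [[0, 0, 0], [-0.0006, -0.006, 0.07], 0.085], [[0, 0, 0], [-0.001, -0.0085, 0.095], 0.085], [[0, 0, 0], [-0.001, -0.0085, 0.115], 0.085], [[0, 0, 0], [-0.001, -0.0085, 0.13], 0.085], [[0, 0, 0], [-0.001, -0.0085, 0.14], 0.085], [[0, 0, 0], [-0.001, -0.0085, 0.148], 0.085], [[0, 0, 0], [-0.001, -0.0085, 0.153], 0.085], [[0, 0, 0], [-0.001, -0.0085, 0.155], 0.085], [[0, 0, 0], [-0.001, -0.0085, 0.155], 0.07], [[0, 0, 0], [-0.001, -0.0085, 0.155], 0.05]], squeeze=30)

```text
t: 5.25
tool_pos: [0.4724, -0.3482, 0.0061]
tool_rot: [0.914, 3.004, 0.001]
contact_force: [-0.2, 0.7, 0.5]
opening: 0.0633
```

>>> jog_arm(deltas=[[[0, 0, 0], [0, 0, 0], 0.04], [[0, 0, 0], [0, 0, 0], 0.03], [[0, 0, 0], [0, 0, 0], 0.022], [[0, 0, 0], [0, 0, 0], 0.015], [[0, 0, 0], [0, 0, 0], 0.01], [[0, 0, 0], [0, 0, 0], 0.005]], squeeze=110)

```text
t: 5.75
tool_pos: [0.4723, -0.3482, 0.0061]
tool_rot: [0.914, 3.004, 0.001]
contact_force: [0.2, 0.1, 5.0]
opening: 0.0217
```

```bash
python3 - <<'E'
from h import *
o=ctrl.get_obs();print({k:np.round(v,3).tolist() for k,v in o.items()})
im=get_image('wrist');cv2.imwrite('pics/w3.png',im[:,:,::-1])
E
```

```text
{'t': 5.75, 'q': [-0.763, 0.207, 1.851, 0.001, 1.083, 2.969], 'dq': [0.0, 0.001, 0.0, 0.001, -0.001, 0.001], 'effort': [0.186, -36.752, -28.354, 0.044, -0.141, 0.02], 'tool_pos': [0.472, -0.348, 0.006], 'tool_rot': [0.914, 3.004, 0.001], 'contact_force': [0.183, 0.058, 4.975], 'wrist_torque': [0.013, 0.059, 0.03], 'opening': 0.022}
```

View pics/w3.png

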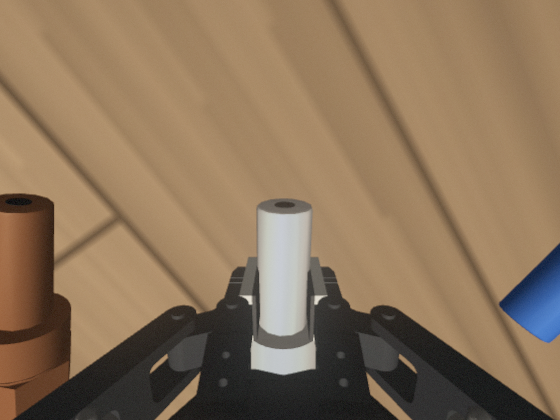

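>>> jog_arm(deltas=[[[0, 0, 0], [0, 0, -0.004], 0.005], [[0, 0, 0], [0, 0, -0.012], 0.005], [[0, 0, 0], [0, 0, -0.028], 0.005], [[0, 0, 0], [0, 0, -0.05], 0.005], [[0, 0, 0], [0, 0, -0.08], 0.005], [[0, 0, 0], [0, 0, -0.11], 0.005], [[0, 0, 0], [0, 0, -0.14], 0.005], [[0, 0, 0], [0, 0, -0.17], 0.005], [[0, 0, 0], [0, 0, -0.19], 0.005], [[0, 0, 0], [0, 0, -0.2], 0.005], [[0, 0, 0], [0, 0, -0.2], 0.005]])

```text
t: 6.72
tool_pos: [0.4724, -0.3485, 0.2075]
tool_rot: [0.913, 3.002, -0.001]
contact_force: [0.9, -0.4, -4.5]
opening: 0.0219
```

```bash
python3 - <<'E'
from h import *
o=ctrl.get_obs();print({k:np.round(v,3).tolist() for k,v in o.items()})
im=get_image('wrist');cv2.imwrite('pics/w4.png',im[:,:,::-1])
E
python3 log.py
cat > fit2.py <<'E'
import kin
from kin import *
X=None
def g(x,q):
    P,Q=_fk(q,[x[0],0,x[1],x[2],x[3],x[4],0]);return P+Q.apply([x[5],x[6],0]),Q
_fk=kin.fk
def fit2():
    L=[json.loads(l) for l in open('log.jsonl')];L=[l for l in L if np.abs(l['dq']).max()<.1]
    L.append(dict(q=[-1.42897,.0533564,1.6143,0,1.475987,-.118998],tool_pos=[.16108,-.60324,.23006]))
    f=lambda x:np.concatenate([g(x,l['q'])[0]-l['tool_pos'] for l in L])
    r=least_squares(f,[.25,.4,.4,.3,.07,0,0]);return r.x,np.abs(r.fun).max()
kin.fk=lambda q,p:g(p,q)
E
cat > plan.py <<'E'
import fit2,kin
from kin import *
np.set_printoptions(precision=3,suppress=True)
p,e=fit2.fit2();print(p,e)
o=ctrl.get_obs();q0=o['q'];off=o['tool_pos']-kin.fk(q0,p)[0];print(q0,off)
for psi in(0,15,30,45,60):
    z=np.array([np.cos(np.radians(psi)),np.sin(np.radians(psi)),0]);y=np.array([0,0,-1.]);Rt=R.from_matrix(np.c_[np.cross(y,z),y,z])
    for hz in(.1582,.26):
        q,er=kin.ik(np.array([.658,.219,hz])+.0139*z,Rt,p,[0,0,2.3,2.6,.9,-1.2]);print(psi,hz,q,er)
E
python3 plan.py
```

```text
{'t': 6.717, 'q': [-0.763, -0.023, 1.73, 0.001, 1.432, 2.969], 'dq': [-0.002, 0.035, 0.053, -0.001, -0.026, 0.002], 'effort': [0.06, -37.742, -38.277, 0.16, 0.294, -0.009], 'tool_pos': [0.472, -0.348, 0.207], 'tool_rot': [0.913, 3.002, -0.001], 'contact_force': [0.923, -0.356, -4.482], 'wrist_torque': [-0.063, 0.069, 0.02], 'opening': 0.022}
[0.182 0.386 0.597 0.279 0.074 0.004 0.001] 0.0022457873542193196
[-0.763 -0.022  1.732  0.001  1.431  2.969] [ 0.002 -0.002 -0.   ]
0 0.1582 [ 0.352  0.027  2.297  3.635  0.817 -1.923] 1.1570744362643381e-12
0 0.26 [ 0.352 -0.183  2.281  3.773  0.625 -2.106] 8.326672684688674e-16
15 0.1582 [ 0.195 -0.032  2.356  3.044  0.756 -1.5  ] 6.195044477408375e-14
15 0.26 [ 0.195 -0.252  2.339  3.006  0.52  -1.453] 4.0970210557489395e-10
30 0.1582 [ 0.038 -0.016  2.34   2.484  0.87  -1.109] 6.050526746292917e-11
30 0.26 [ 0.038 -0.233  2.323  2.325  0.696 -0.886] 1.701416785238052e-14
45 0.1582 [-0.085  0.069  2.253  2.093  1.081 -0.885] 4.629630012686903e-14
45 0.26 [-0.085 -0.134  2.238  1.976  0.982 -0.657] 1.8854917627209034e-12
60 0.1582 [-0.159  0.194  2.114  1.822  1.304 -0.771] 3.629863742915518e-09
60 0.26 [-0.159  0.011  2.1    1.765  1.26  -0.57 ] 1.9984014443252818e-15
```

View pics/w4.png

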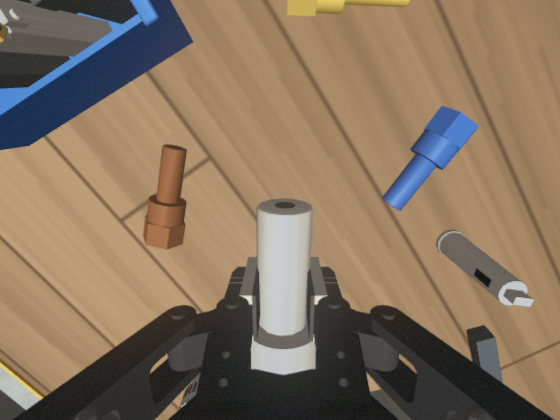

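```bash
cat > plan2.py <<'E'
import fit2,kin
from kin import *
np.set_printoptions(precision=3,suppress=True)
p,e=fit2.fit2()
o=ctrl.get_obs();q0=np.array(o['q'])
psi=35
z=np.array([np.cos(np.radians(psi)),np.sin(np.radians(psi)),0]);y=np.array([0,0,-1.]);Rt=R.from_matrix(np.c_[np.cross(y,z),y,z])
qf,er=kin.ik(np.array([.658,.219,.26])+.0139*z-.06*z*0,Rt,p,[0,0,2.3,2.3,.9,-1]);print(qf,er)
r,Q=jpath(o,[qf],p,.005)
for q in Q[::3]:
    P,T=kin.fk(q,p);f=T.apply([[0,.068,-.014],[0,-.042,-.014],[0,0,-.28],[0,-.09,-.14]])+P
    print(q,P,'foot',f[0],'end',f[1],'wrist',f[2],'cam',f[3])
print(len(r))
E
python3 plan2.py
```

```text
[-0.008 -0.207  2.302  2.183  0.788 -0.783] 5.662137425588298e-15
[-0.763 -0.022  1.732  0.001  1.431  2.969] [ 0.469 -0.346  0.205] foot [ 0.507 -0.289  0.219] end [ 0.446 -0.381  0.219] wrist [ 0.469 -0.346  0.485] cam [ 0.419 -0.421  0.345]
[-0.706 -0.036  1.775  0.165  1.383  2.688] [ 0.515 -0.284  0.192] foot [ 0.532 -0.221  0.215] end [ 0.502 -0.326  0.2  ] wrist [ 0.481 -0.315  0.468] cam [ 0.474 -0.385  0.317]
[-0.65  -0.05   1.818  0.328  1.335  2.406] [ 0.555 -0.221  0.184] foot [ 0.549 -0.158  0.213] end [ 0.554 -0.265  0.189] wrist [ 0.491 -0.283  0.45 ] cam [ 0.527 -0.34   0.298]
[-0.593 -0.063  1.86   0.492  1.287  2.125] [ 0.589 -0.158  0.184] foot [ 0.563 -0.101  0.211] end [ 0.599 -0.202  0.187] wrist [ 0.499 -0.251  0.432] cam [ 0.574 -0.287  0.288]
[-0.536 -0.077  1.903  0.656  1.238  1.844] [ 0.618 -0.097  0.188] foot [ 0.574 -0.048  0.209] end [ 0.636 -0.137  0.193] wrist [ 0.505 -0.218  0.414] cam [ 0.613 -0.23   0.288]
[-0.48  -0.091  1.946  0.819  1.19   1.562] [ 0.64  -0.04   0.197] foot [ 0.584 -0.001  0.208] end [ 0.665 -0.075  0.206] wrist [ 0.508 -0.185  
[... 667 characters left out ...]
497 -0.055  0.328] cam [0.647 0.014 0.353]
[-0.197 -0.161  2.159  1.637  0.949  0.155] [0.684 0.167 0.258] foot [0.642 0.175 0.204] end [0.694 0.147 0.296] wrist [ 0.488 -0.025  0.312] cam [0.629 0.048 0.361]
[-0.14  -0.175  2.202  1.801  0.901 -0.126] [0.683 0.191 0.265] foot [0.65  0.195 0.203] end [0.686 0.173 0.305] wrist [0.476 0.004 0.296] cam [0.608 0.08  0.364]
[-0.084 -0.189  2.245  1.965  0.852 -0.408] [0.679 0.209 0.266] foot [0.656 0.209 0.2  ] end [0.675 0.195 0.308] wrist [0.462 0.032 0.281] cam [0.586 0.109 0.361]
[-0.027 -0.203  2.288  2.128  0.804 -0.689] [0.672 0.223 0.262] foot [0.658 0.217 0.195] end [0.662 0.213 0.305] wrist [0.446 0.058 0.265] cam [0.562 0.137 0.354]
40
```

```bash
cat >> plan2.py <<'E'
print()
F=[kin.fk(q,p) for q in Q]
for s in range(0,len(r),12):
    P0,T0=F[s];out=[]
    for P,T in F[s+1:s+13]:
        out.append([np.round(np.degrees((T0.inv()*T).as_rotvec()),1).tolist(),np.round(T0.inv().apply(P-P0),3).tolist()])
    show(out,.005);print()
E
python3 plan2.py | sed -n '/^$/,$p'
```

```text
[[[-2.9, -1.0, -6.0], [-0.002, 0.026, 0.005], 0.005], [[-5.8, -2.2, -11.9], [-0.003, 0.051, 0.01], 0.005], [[-8.6, -3.7, -17.7], [-0.004, 0.076, 0.014], 0.005], [[-11.3, -5.3, -23.3], [-0.004, 0.102, 0.017], 0.005], [[-13.8, -7.2, -28.9], [-0.003, 0.127, 0.019], 0.005], [[-16.3, -9.2, -34.4], [-0.002, 0.151, 0.021], 0.005], [[-18.6, -11.5, -39.7], [-0.0, 0.175, 0.022], 0.005], [[-20.8, -14.0, -44.8], [0.002, 0.199, 0.022], 0.005], [[-22.9, -16.6, -49.9], [0.005, 0.222, 0.022], 0.005], [[-24.8, -19.5, -54.7], [0.008, 0.245, 0.021], 0.005], [[-26.6, -22.5, -59.4], [0.011, 0.267, 0.019], 0.005], [[-28.1, -25.7, -63.9], [0.015, 0.289, 0.017], 0.005]]

[[[-0.8, -2.7, -4.9], [-0.015, 0.012, 0.01], 0.005], [[-1.4, -5.5, -9.6], [-0.03, 0.023, 0.019], 0.005], [[-1.7, -8.3, -14.3], [-0.044, 0.035, 0.027], 0.005], [[-1.8, -11.0, -18.8], [-0.058, 0.047, 0.034], 0.005], [[-1.6, -13.8, -23.2], [-0.072, 0.059, 0.041], 0.005], [[-1.2, -16.5, -27.5], [-0.085, 0.07, 0.047], 0.005], [[-0.6, -19.2, -31.6], [-0.097, 0.082, 0.053], 0.005], [[0.3, -21.9, -35.6], [-0.109, 0.093, 0.058], 0.005], [[1.3, -24.4
[... 346 characters left out ...]
0.022], 0.005], [[6.9, -4.8, -14.4], [-0.04, 0.004, 0.028], 0.005], [[8.8, -5.4, -17.8], [-0.048, 0.006, 0.033], 0.005], [[10.7, -5.9, -21.1], [-0.056, 0.007, 0.038], 0.005], [[12.6, -6.1, -24.3], [-0.063, 0.009, 0.043], 0.005], [[14.5, -6.1, -27.4], [-0.07, 0.011, 0.047], 0.005], [[16.3, -5.9, -30.4], [-0.076, 0.014, 0.051], 0.005], [[18.1, -5.5, -33.4], [-0.081, 0.016, 0.054], 0.005], [[19.9, -4.9, -36.3], [-0.086, 0.019, 0.057], 0.005], [[21.5, -4.1, -39.1], [-0.09, 0.022, 0.06], 0.005]]

[[[1.1, 0.8, -3.0], [-0.005, 0.002, 0.002], 0.005], [[2.0, 1.8, -5.9], [-0.01, 0.004, 0.003], 0.005], [[2.8, 2.9, -8.8], [-0.014, 0.006, 0.004], 0.005], [[3.4, 4.0, -11.6], [-0.018, 0.01, 0.005], 0.005]]
```

>>> jog_arm(deltas=[[[-2.9, -1.0, -6.0], [-0.002, 0.026, 0.005], 0.005], [[-5.8, -2.2, -11.9], [-0.003, 0.051, 0.01], 0.005], [[-8.6, -3.7, -17.7], [-0.004, 0.076, 0.014], 0.005], [[-11.3, -5.3, -23.3], [-0.004, 0.102, 0.017], 0.005], [[-13.8, -7.2, -28.9], [-0.003, 0.127, 0.019], 0.005], [[-16.3, -9.2, -34.4], [-0.002, 0.151, 0.021], 0.005], [[-18.6, -11.5, -39.7], [0, 0.175, 0.022], 0.005], [[-20.8, -14.0, -44.8], [0.002, 0.199, 0.022], 0.005], [[-22.9, -16.6, -49.9], [0.005, 0.222, 0.022], 0.005], [[-24.8, -19.5, -54.7], [0.008, 0.245, 0.021], 0.005], [[-26.6, -22.5, -59.4], [0.011, 0.267, 0.019], 0.005], [[-28.1, -25.7, -63.9], [0.015, 0.289, 0.017], 0.005]])

```text
t: 7.77
tool_pos: [0.6188, -0.098, 0.1843]
tool_rot: [-0.718, 2.466, 0.431]
contact_force: [0.4, 1.1, -4.5]
opening: 0.0219
```

>>> jog_arm(deltas=[[[-0.8, -2.7, -4.9], [-0.015, 0.012, 0.01], 0.005], [[-1.4, -5.5, -9.6], [-0.03, 0.023, 0.019], 0.005], [[-1.7, -8.3, -14.3], [-0.044, 0.035, 0.027], 0.005], [[-1.8, -11.0, -18.8], [-0.058, 0.047, 0.034], 0.005], [[-1.6, -13.8, -23.2], [-0.072, 0.059, 0.041], 0.005], [[-1.2, -16.5, -27.5], [-0.085, 0.07, 0.047], 0.005], [[-0.6, -19.2, -31.6], [-0.097, 0.082, 0.053], 0.005], [[0.3, -21.9, -35.6], [-0.109, 0.093, 0.058], 0.005], [[1.3, -24.4, -39.5], [-0.12, 0.104, 0.062], 0.005], [[2.6, -26.9, -43.3], [-0.131, 0.114, 0.066], 0.005], [[4.1, -29.2, -46.9], [-0.141, 0.125, 0.069], 0.005], [[5.8, -31.5, -50.3], [-0.151, 0.135, 0.072], 0.005]])

```text
t: 8.77
tool_pos: [0.6793, 0.102, 0.2317]
tool_rot: [-1.324, 1.467, 0.122]
contact_force: [-0.6, -0.4, -5.4]
opening: 0.0219
```

>>> jog_arm(deltas=[[[1.6, -1.5, -3.7], [-0.011, 0.001, 0.008], 0.005], [[3.3, -2.8, -7.4], [-0.021, 0.002, 0.015], 0.005], [[5.1, -3.9, -10.9], [-0.031, 0.003, 0.022], 0.005], [[6.9, -4.8, -14.4], [-0.04, 0.004, 0.028], 0.005], [[8.8, -5.4, -17.8], [-0.048, 0.006, 0.033], 0.005], [[10.7, -5.9, -21.1], [-0.056, 0.007, 0.038], 0.005], [[12.6, -6.1, -24.3], [-0.063, 0.009, 0.043], 0.005], [[14.5, -6.1, -27.4], [-0.07, 0.011, 0.047], 0.005], [[16.3, -5.9, -30.4], [-0.076, 0.014, 0.051], 0.005], [[18.1, -5.5, -33.4], [-0.081, 0.016, 0.054], 0.005], [[19.9, -4.9, -36.3], [-0.086, 0.019, 0.057], 0.005], [[21.5, -4.1, -39.1], [-0.09, 0.022, 0.06], 0.005]])

```text
t: 9.77
tool_pos: [0.6798, 0.2072, 0.2617]
tool_rot: [-1.413, 0.861, -0.521]
contact_force: [0.4, -0.5, -4.8]
opening: 0.0218
```

>>> jog_arm(deltas=[[[1.1, 0.8, -3.0], [-0.005, 0.002, 0.002], 0.005], [[2.0, 1.8, -5.9], [-0.01, 0.004, 0.003], 0.005], [[2.8, 2.9, -8.8], [-0.014, 0.006, 0.004], 0.005], [[3.4, 4.0, -11.6], [-0.018, 0.01, 0.005], 0.005], [[3.4, 4.0, -11.6], [-0.018, 0.01, 0.005], 0.005], [[3.4, 4.0, -11.6], [-0.018, 0.01, 0.005], 0.005]])

```text
t: 10.27
tool_pos: [0.671, 0.2255, 0.2561]
tool_rot: [-1.441, 0.757, -0.743]
contact_force: [-0.2, -0.6, -4.6]
opening: 0.0218
```

```bash
python3 log.py; python3 - <<'E'
from h import *
o=ctrl.get_obs();print({k:np.round(v,3).tolist() for k,v in o.items()})
for n in('scene','side'): cv2.imwrite(f'pics/{n}5.png',get_image(n)[:,:,::-1])
Rt=R.from_rotvec(o['tool_rot']);print(Rt.as_matrix().round(3))
f=Rt.apply([0,.0682,-.0139])+o['tool_pos'];print('foot',f)
psi=35
z=np.array([np.cos(np.radians(psi)),np.sin(np.radians(psi)),0]);y=np.array([0,0,-1.]);G=R.from_matrix(np.c_[np.cross(y,z),y,z])
print('fix turn',np.degrees((Rt.inv()*G).as_rotvec()))
a=np.hstack([cv2.imread(f'pics/{n}5.png')[100:400,:400] for n in('scene','side')]);cv2.imwrite('pics/b5.png',a)
E
```

```text
{'t': 10.267, 'q': [-0.02, -0.059, 2.191, 2.196, 0.812, -0.808], 'dq': [-0.015, -0.01, -0.033, 0.006, 0.013, 0.004], 'effort': [0.38, -31.868, -34.288, 2.23, 3.208, -0.084], 'tool_pos': [0.671, 0.226, 0.256], 'tool_rot': [-1.441, 0.757, -0.743], 'contact_force': [-0.239, -0.629, -4.623], 'wrist_torque': [-0.696, 1.019, -0.051], 'opening': 0.022}
[[ 0.572 -0.009  0.82 ]
 [-0.82   0.001  0.572]
 [-0.006 -1.    -0.007]]
foot [0.65897394 0.21766573 0.18804581]
fix turn [ 0.38763603 -0.07910165 -0.34856405]
```

View pics/scene5.png

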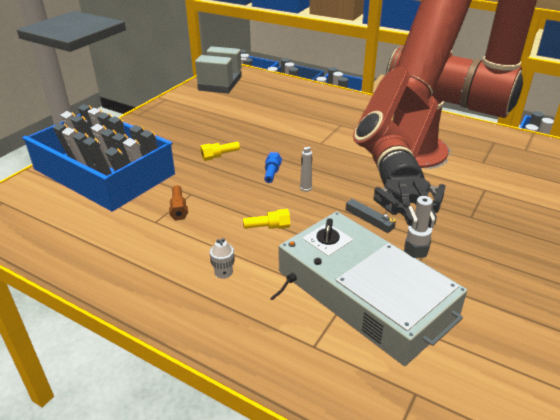

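View pics/side5.png

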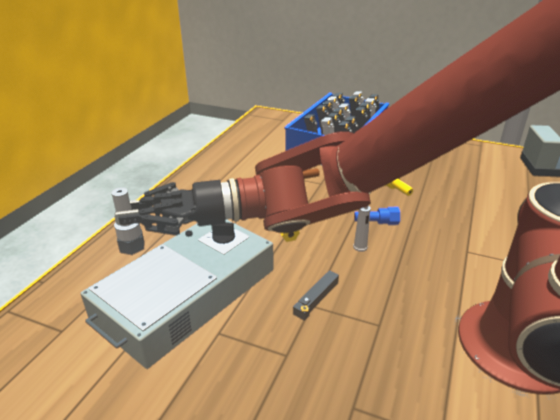

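```bash
python3 - <<'E'
from h import *
o=ctrl.get_obs();Rt=R.from_rotvec(o['tool_rot'])
for n in('scene','side'):
    C=cam(n);print(n,proj(C,Rt.apply([[0,.0682,-.0139],[0,-.0418,-.0139]])+o['tool_pos']).round(1))
crop('pics/scene5.png','pics/s5.png',390,180,60,90,8);crop('pics/side5.png','pics/d5.png',100,175,60,90,8)
cv2.imwrite('pics/c5.png',np.hstack([cv2.imread('pics/s5.png')[:600],cv2.imread('pics/d5.png')[:600]])[:, :800])
E
```

```text
scene [[415.1 248.1]
 [424.5 197.3]]
side [[131.8 244. ]
 [119.3 188.7]]
```

View pics/c5.png

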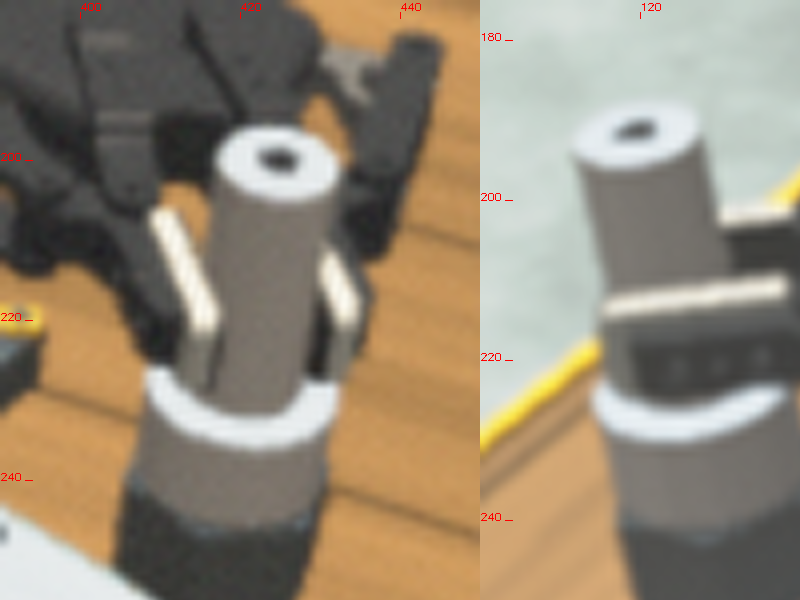

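>>> jog_arm(deltas=[[[0.4, 0, -0.3], [0, 0.012, 0], 0.005], [[0.4, 0, -0.3], [0, 0.03, 0], 0.005], [[0.4, 0, -0.3], [0, 0.048, 0], 0.005], [[0.4, 0, -0.3], [0, 0.064, 0], 0.005], [[0.4, 0, -0.3], [0, 0.076, 0], 0.005], [[0.4, 0, -0.3], [0, 0.084, 0], 0.005], [[0.4, 0, -0.3], [0, 0.088, 0], 0.005], [[0.4, 0, -0.3], [0, 0.09, 0], 0.005], [[0.4, 0, -0.3], [0, 0.09, 0], 0.005]])

```text
t: 11.12
tool_pos: [0.673, 0.2251, 0.1712]
tool_rot: [-1.432, 0.744, -0.755]
contact_force: [-0.2, 0.5, -5.2]
opening: 0.0219
```

```bash
cat > st.py <<'E'
from h import *
o=ctrl.get_obs();Rt=R.from_rotvec(o['tool_rot']);print('foot',Rt.apply([0,.0682,-.0139])+o['tool_pos'],o['tool_pos'],'F',o['contact_force'].round(2),'T',o['wrist_torque'].round(2),'dq',np.abs(o['dq']).max());print(Rt.as_matrix().round(4),o['q'].round(3),o['opening'],o['t'])
E
python3 st.py; python3 log.py
```

```text
foot [0.66211624 0.21728781 0.10286754] [0.67295352 0.22513691 0.17117124] F [-0.21  0.55 -5.19] T [-0.72  0.98  0.05] dq 0.0175643544466769
[[ 0.5718  0.0083  0.8203]
 [-0.8204  0.0015  0.5719]
 [ 0.0035 -1.      0.0076]] [-0.02   0.157  2.175  2.335  0.952 -1.024] 0.021855557705572952 11.1167
```

>>> jog_arm(deltas=[[[-0.2, 0, 0.2], [0, 0.003, 0], 0.005], [[-0.2, 0, 0.2], [0, 0.006, 0], 0.005], [[-0.2, 0, 0.2], [0, 0.008, 0], 0.005], [[-0.2, 0, 0.2], [0, 0.0095, 0], 0.005], [[-0.2, 0, 0.2], [0, 0.0105, 0], 0.005], [[-0.2, 0, 0.2], [0, 0.0105, 0], 0.005]])

```text
t: 11.62
tool_pos: [0.6726, 0.2254, 0.1602]
tool_rot: [-1.434, 0.748, -0.751]
contact_force: [0.2, 0.1, -4.8]
opening: 0.0221
```

```bash
python3 st.py
```

```text
foot [0.66135586 0.21760443 0.09194419] [0.67255736 0.22540646 0.1601945 ] F [ 0.24  0.06 -4.78] T [-0.71  1.07  0.01] dq 0.003983413975370042
[[ 5.721e-01  2.900e-03  8.202e-01]
 [-8.202e-01  2.200e-03  5.721e-01]
 [-1.000e-04 -1.000e+00  3.700e-03]] [-0.02   0.182  2.172  2.343  0.964 -1.038] 0.022050033435101857 11.6167
```

>>> jog_arm(deltas=[[[0, 0, 0], [0, 0.0005, 0], 0.005], [[0, 0, 0], [0, 0.001, 0], 0.005], [[0, 0, 0], [0, 0.0015, 0], 0.005], [[0, 0, 0], [0, 0.0015, 0], 0.005]])

```text
t: 11.95
tool_pos: [0.6728, 0.2255, 0.1594]
tool_rot: [-1.433, 0.747, -0.751]
contact_force: [-1.1, 0.4, -4.0]
opening: 0.0219
```

>>> jog_arm(deltas=[[[0, 0, 0], [0, 0.0005, 0], 0.005], [[0, 0, 0], [0, 0.001, 0], 0.005], [[0, 0, 0], [0, 0.001, 0], 0.005]])

```text
t: 12.2
tool_pos: [0.673, 0.2256, 0.1594]
tool_rot: [-1.432, 0.745, -0.752]
contact_force: [-3.6, -0.0, 0.8]
opening: 0.022
```

>>> jog_arm(deltas=[[[0, 0, 0], [0, 0, 0], 0.02], [[0, 0, 0], [0, 0, 0], 0.022], [[0, 0, 0], [0, 0, 0], 0.024], [[0, 0, 0], [0, 0, 0], 0.026], [[0, 0, 0], [0, 0, 0], 0.03], [[0, 0, 0], [0, 0, 0], 0.036], [[0, 0, 0], [0, 0, 0], 0.045]], squeeze=20)

```text
t: 12.78
tool_pos: [0.6728, 0.2251, 0.1578]
tool_rot: [-1.434, 0.749, -0.752]
contact_force: [0.2, 0.4, -0.2]
opening: 0.0448
```

```bash
python3 st.py;python3 - <<'E'
from h import *
for n in('wrist','scene','side'): cv2.imwrite(f'pics/{n}6.png',get_image(n)[:,:,::-1])
crop('pics/scene6.png','pics/s6.png',370,200,70,75,8);crop('pics/side6.png','pics/d6.png',100,195,70,75,8)
cv2.imwrite('pics/c6.png',np.hstack([cv2.imread('pics/s6.png')[:600,:400],cv2.imread('pics/d6.png')[:600,:400]]))
E
```

```text
foot [0.66163311 0.2172893  0.08959551] [0.67283869 0.22509018 0.15784528] F [ 0.21  0.39 -0.24] T [-0.28  0.43 -0.02] dq 0.002688934076308561
[[ 0.5715  0.0029  0.8206]
 [-0.8206  0.0021  0.5715]
 [-0.     -1.      0.0036]] [-0.02   0.189  2.17   2.346  0.967 -1.043] 0.044821023320913395 12.7833
```

View pics/c6.png

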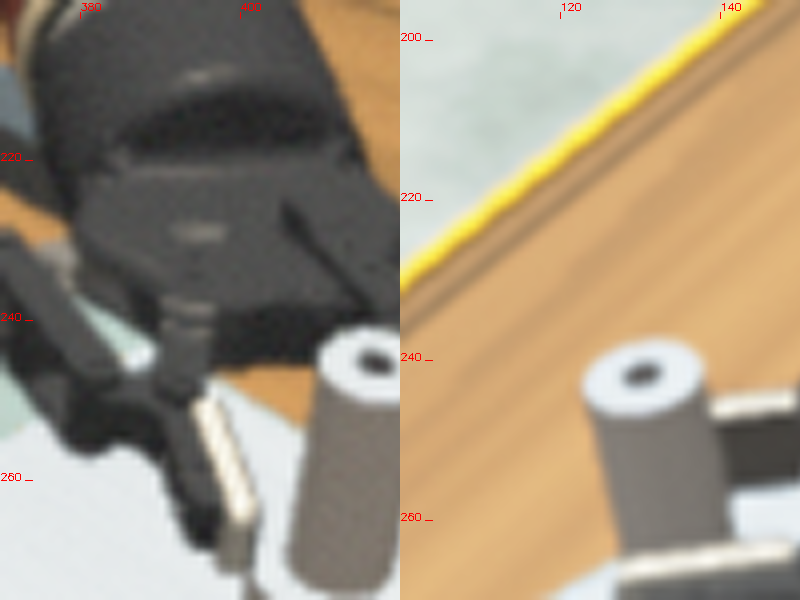

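View pics/wrist6.png

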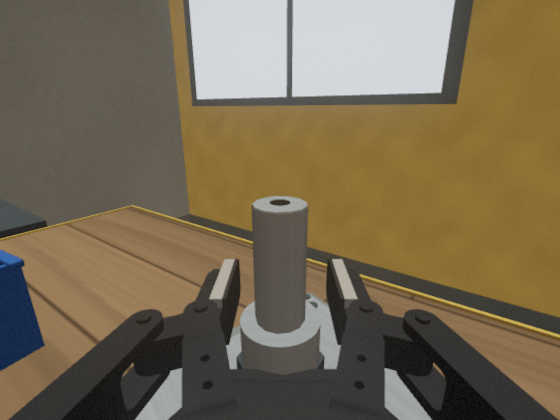

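>>> jog_arm(deltas=[[[0, 0, 0], [0.001, 0, 0], 0.055], [[0, 0, 0], [0.001, 0, 0], 0.07], [[0, 0, 0], [0.001, 0, 0], 0.085], [[0, 0, 0], [0.001, 0, -0.003], 0.085], [[0, 0, 0], [0.001, 0, -0.01], 0.085], [[0, 0, 0], [0.001, 0, -0.02], 0.085], [[0, 0, 0], [0.001, 0, -0.035], 0.085], [[0, 0, 0], [0.001, 0, -0.05], 0.085], [[0, 0, 0], [0.001, 0, -0.06], 0.085], [[0, 0, 0], [0.001, -0.01, -0.07], 0.085], [[0, 0, 0], [0.001, -0.03, -0.075], 0.085], [[0, 0, 0], [0.001, -0.05, -0.08], 0.085]])

```text
t: 13.93
tool_pos: [0.6061, 0.178, 0.2064]
tool_rot: [-1.435, 0.751, -0.749]
contact_force: [0.2, 0.4, 0.6]
opening: 0.085
```

>>> jog_arm(deltas=[[[0, 0, 0], [0, -0.025, 0], 0.085], [[0, 0, 0], [0, -0.055, 0], 0.085], [[0, 0, 0], [0, -0.085, 0], 0.085], [[0, 0, 0], [0, -0.11, 0], 0.085], [[0, 0, 0], [0, -0.13, 0], 0.085], [[0, 0, 0], [0, -0.13, 0], 0.085]])

```text
t: 14.43
tool_pos: [0.6074, 0.1781, 0.3447]
tool_rot: [-1.43, 0.74, -0.758]
contact_force: [0.3, -0.1, 0.3]
opening: 0.0852
```

```bash
python3 st.py;python3 log.py; python3 - <<'E'
from h import *
for n in('scene','side'): cv2.imwrite(f'pics/{n}7.png',get_image(n)[:,:,::-1])
crop('pics/scene7.png','pics/s7.png',300,180,150,130,5);crop('pics/side7.png','pics/d7.png',90,180,160,130,5)
E
```

```text
foot [0.59693734 0.17022197 0.27632035] [0.60741194 0.17806714 0.34468106] F [ 0.29 -0.05  0.27] T [-0.22  0.34 -0.03] dq 0.07755900825845553
[[ 0.5721  0.0136  0.8201]
 [-0.8201  0.0016  0.5722]
 [ 0.0065 -0.9999  0.012 ]] [-0.149 -0.427  2.321  1.91   0.817 -0.471] 0.08517666980342936 14.4333
```

View pics/scene7.png

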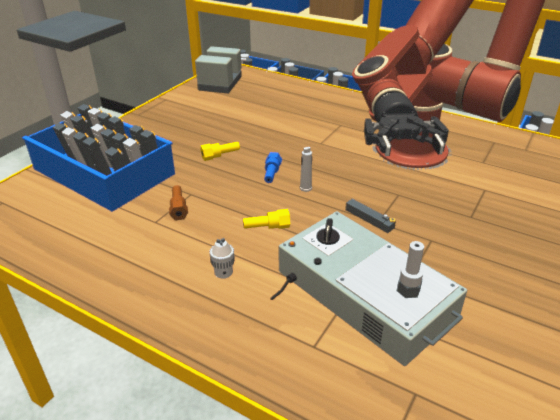

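View pics/d7.png

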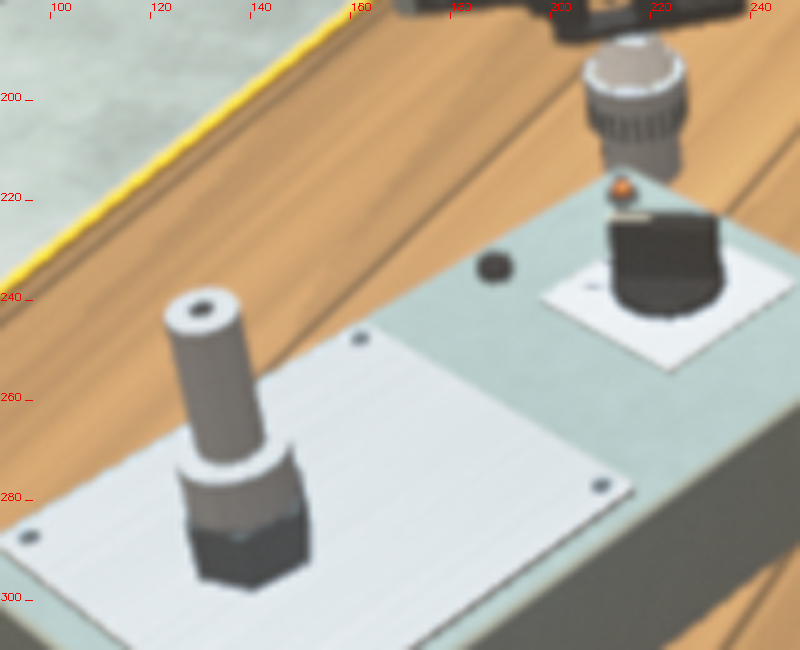

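```bash
cat > plan3.py <<'E'
import fit2,kin
from kin import *
np.set_printoptions(precision=3,suppress=True)
p,e=fit2.fit2();print(e)
o=ctrl.get_obs();q0=np.array(o['q'])
off=o['tool_pos']-kin.fk(q0,p)[0];print(off)
qf,er=kin.ik(np.array([.598,.0215,.26]),Rdown(110),p,[-.1,.1,1.6,0,1.4,-2]);print(qf,er)
r,Q=jpath(o,[qf],p,.085)
for q in Q[::4]:
    P,T=kin.fk(q,p);f=T.apply([[0.057,0,-.01],[-.057,0,-.01],[0,0,-.28],[0,-.09,-.14]])+P
    print(q,P,'f',f[0],f[1],'wrist',f[2],'cam',f[3])
print(len(r))
F=[kin.fk(q,p) for q in Q]
for s in range(0,len(r),12):
    P0,T0=F[s];out=[]
    for P,T in F[s+1:s+13]:
        out.append([np.round(np.degrees((T0.inv()*T).as_rotvec()),1).tolist(),np.round(T0.inv().apply(P-P0),3).tolist()])
    show(out,.085);print()
E
python3 plan3.py
```

```text
0.024636816542565443
[-0.006  0.007  0.002]
[-0.085  0.04   1.588  0.     1.514 -2.005] 2.04701508681161e-09
[-0.149 -0.421  2.326  1.91   0.817 -0.473] [0.613 0.171 0.336] f [0.637 0.119 0.336] [0.572 0.212 0.336] wrist [0.383 0.011 0.335] cam [0.497 0.091 0.426]
[-0.14  -0.358  2.224  1.647  0.913 -0.685] [0.61  0.205 0.332] f [0.642 0.163 0.355] [0.564 0.234 0.311] wrist [0.412 0.01  0.366] cam [0.494 0.14  0.431]
[-0.131 -0.294  2.122  1.383  1.009 -0.896] [0.604 0.222 0.315] f [0.638 0.199 0.356] [0.559 0.23  0.28 ] wrist [0.442 0.009 0.396] cam [0.485 0.168 0.417]
[-0.123 -0.231  2.021  1.12   1.105 -1.107] [0.598 0.22  0.291] f [0.628 0.22  0.341] [0.559 0.204 0.251] wrist [0.472 0.008 0.425] cam [0.476 0.172 0.394]
[-0.114 -0.167  1.919  0.856  1.201 -1.318] [0.593 0.197 0.267] f [0.614 0.22  0.316] [0.565 0.16  0.232] wrist [0.502 0.008 0.454] cam [0.472 0.15  0.372]
[-0.105 -0.103  1.817  0.593  1.298 -1.53 ] [0.59  0.156 0.25 ] f [0.6   0.196 0.29 ] [0.577 0.104 0.226] wrist [0.532 0.01  0.482] cam [0.475 0.109 0.36 ]
[-0.096 -0.04   1.715  0.329  1.394 -1.741] [0.592 0.10
[... 1150 characters left out ...]
7.5, -24.9], [-0.031, 0.028, -0.013], 0.085], [[0.5, -21.2, -29.5], [-0.036, 0.036, -0.018], 0.085], [[1.0, -24.9, -34.0], [-0.041, 0.044, -0.024], 0.085], [[1.7, -28.7, -38.4], [-0.046, 0.053, -0.032], 0.085], [[2.4, -32.5, -42.6], [-0.049, 0.062, -0.04], 0.085], [[3.4, -36.3, -46.7], [-0.052, 0.071, -0.049], 0.085], [[4.4, -40.2, -50.6], [-0.055, 0.081, -0.059], 0.085], [[5.6, -44.2, -54.2], [-0.056, 0.091, -0.07], 0.085]]

[[[1.6, -3.4, -3.9], [-0.014, 0.001, -0.006], 0.085], [[3.4, -6.8, -7.7], [-0.029, 0.002, -0.012], 0.085], [[5.3, -10.2, -11.4], [-0.043, 0.003, -0.02], 0.085], [[7.4, -13.4, -14.9], [-0.057, 0.005, -0.029], 0.085], [[9.6, -16.6, -18.3], [-0.071, 0.007, -0.039], 0.085]]
```

>>> jog_arm(deltas=[[[0, 0, 0], [0.015, -0.008, -0.017], 0.085], [[0, 0, 0], [0.03, -0.016, -0.034], 0.085], [[0, 0, 0], [0.045, -0.024, -0.051], 0.085], [[0, 0, 0], [0.06, -0.032, -0.068], 0.085], [[0, 0, 0], [0.075, -0.04, -0.085], 0.085], [[0, 0, 0], [0.08, -0.04, -0.093], 0.085], [[0, 0, 0], [0.08, -0.04, -0.093], 0.085]])

```text
t: 15.12
tool_pos: [0.5763, 0.0573, 0.3751]
tool_rot: [-1.433, 0.753, -0.752]
contact_force: [-0.4, 1.3, -0.1]
opening: 0.085
```

```bash
python3 log.py; python3 plan3.py
```

```text
0.02489388525532954
[ 0.002  0.009 -0.   ]
[-0.086  0.038  1.589  0.     1.515 -2.006] 2.230375136862984e-09
[-0.493 -0.542  2.337  1.686  1.111 -0.249] [0.574 0.049 0.376] f [ 0.598 -0.004  0.375] [0.533 0.09  0.376] wrist [ 0.344 -0.111  0.375] cam [ 0.459 -0.031  0.465]
[-0.432 -0.456  2.226  1.437  1.171 -0.51 ] [0.577 0.088 0.351] f [0.61  0.045 0.374] [0.531 0.116 0.333] wrist [ 0.379 -0.103  0.407] cam [0.467 0.028 0.461]
[-0.372 -0.37   2.116  1.187  1.231 -0.77 ] [0.575 0.109 0.322] f [0.613 0.088 0.361] [0.527 0.117 0.292] wrist [ 0.417 -0.091  0.436] cam [0.466 0.067 0.44 ]
[-0.312 -0.285  2.005  0.937  1.291 -1.03 ] [0.572 0.114 0.293] f [0.607 0.118 0.339] [0.528 0.096 0.26 ] wrist [ 0.455 -0.077  0.462] cam [0.461 0.082 0.413]
[-0.251 -0.199  1.894  0.687  1.35  -1.29 ] [0.57  0.102 0.269] f [0.597 0.13  0.312] [0.538 0.062 0.242] wrist [ 0.494 -0.058  0.486] cam [0.459 0.073 0.39 ]
[-0.191 -0.113  1.783  0.437  1.41  -1.55 ] [0.574 0.078 0.255] f [0.586 0.124 0.288] [0.559 0.024 0.24 ] wrist [ 0.532 -0.034  0.508] cam [0.467 0.047 0.378]
[-0.131 -0.027  1.672  0.187  1
[... 912 characters left out ...]
, -10.8, -16.4], [-0.015, 0.012, 0.005], 0.085], [[-0.9, -14.4, -21.8], [-0.02, 0.017, 0.006], 0.085], [[-0.7, -18.1, -27.1], [-0.024, 0.023, 0.005], 0.085], [[-0.3, -21.7, -32.4], [-0.027, 0.029, 0.004], 0.085], [[0.3, -25.5, -37.5], [-0.03, 0.035, 0.002], 0.085], [[1.0, -29.2, -42.6], [-0.032, 0.042, -0.0], 0.085], [[1.9, -33.0, -47.6], [-0.033, 0.049, -0.003], 0.085], [[3.0, -36.8, -52.5], [-0.033, 0.057, -0.007], 0.085], [[4.2, -40.6, -57.3], [-0.033, 0.064, -0.011], 0.085], [[5.6, -44.4, -61.9], [-0.032, 0.072, -0.016], 0.085]]

[[[1.6, -3.2, -5.0], [-0.008, 0.003, -0.003], 0.085], [[3.3, -6.4, -9.9], [-0.016, 0.007, -0.007], 0.085], [[5.2, -9.5, -14.7], [-0.024, 0.011, -0.011], 0.085]]
```

Clear path. Executing.

>>> jog_arm(deltas=[[[-2.7, -2.6, -5.6], [-0.008, 0.005, 0.008], 0.085], [[-5.2, -5.3, -11.2], [-0.016, 0.011, 0.014], 0.085], [[-7.5, -8.2, -16.8], [-0.023, 0.018, 0.02], 0.085], [[-9.7, -11.2, -22.4], [-0.03, 0.024, 0.025], 0.085], [[-11.7, -14.4, -28.0], [-0.036, 0.031, 0.029], 0.085], [[-13.6, -17.7, -33.5], [-0.041, 0.039, 0.032], 0.085], [[-15.3, -21.2, -38.9], [-0.045, 0.046, 0.034], 0.085], [[-16.8, -24.8, -44.3], [-0.049, 0.054, 0.036], 0.085], [[-18.2, -28.5, -49.6], [-0.052, 0.061, 0.036], 0.085], [[-19.5, -32.4, -54.9], [-0.054, 0.069, 0.036], 0.085], [[-20.6, -36.4, -60.0], [-0.054, 0.076, 0.036], 0.085], [[-21.5, -40.5, -65.1], [-0.054, 0.083, 0.035], 0.085]])

```text
t: 16.12
tool_pos: [0.5736, 0.1251, 0.2913]
tool_rot: [-2.291, -0.6, -0.84]
contact_force: [0.8, 0.6, -0.2]
opening: 0.0853
```

>>> jog_arm(deltas=[[[-0.5, -3.6, -5.5], [-0.005, 0.003, 0.003], 0.085], [[-0.8, -7.2, -11.0], [-0.011, 0.007, 0.004], 0.085], [[-0.9, -10.8, -16.4], [-0.015, 0.012, 0.005], 0.085], [[-0.9, -14.4, -21.8], [-0.02, 0.017, 0.006], 0.085], [[-0.7, -18.1, -27.1], [-0.024, 0.023, 0.005], 0.085], [[-0.3, -21.7, -32.4], [-0.027, 0.029, 0.004], 0.085], [[0.3, -25.5, -37.5], [-0.03, 0.035, 0.002], 0.085], [[1.0, -29.2, -42.6], [-0.032, 0.042, 0], 0.085], [[1.9, -33.0, -47.6], [-0.033, 0.049, -0.003], 0.085], [[3.0, -36.8, -52.5], [-0.033, 0.057, -0.007], 0.085], [[4.2, -40.6, -57.3], [-0.033, 0.064, -0.011], 0.085], [[5.6, -44.4, -61.9], [-0.032, 0.072, -0.016], 0.085]])

```text
t: 17.12
tool_pos: [0.587, 0.0569, 0.2507]
tool_rot: [-2.042, -2.26, -0.252]
contact_force: [-0.8, 0.5, -0.3]
opening: 0.0852
```

>>> jog_arm(deltas=[[[1.6, -3.2, -5.0], [-0.008, 0.003, -0.003], 0.085], [[3.3, -6.4, -9.9], [-0.016, 0.007, -0.007], 0.085], [[5.2, -9.5, -14.7], [-0.024, 0.011, -0.011], 0.085], [[5.2, -9.5, -14.7], [-0.024, 0.011, -0.011], 0.085], [[5.2, -9.5, -14.7], [-0.024, 0.011, -0.011], 0.085]])

```text
t: 17.53
tool_pos: [0.6, 0.0329, 0.2587]
tool_rot: [-1.797, -2.575, -0.001]
contact_force: [-0.2, -0.1, 0.5]
opening: 0.0848
```

```bash
python3 - <<'E'
from h import *
import json
o=ctrl.get_obs();im=get_image('wrist');cv2.imwrite('pics/w8.png',im[:,:,::-1])
d={k:np.array(v).tolist() for k,v in o.items()};json.dump(d,open('w8.json','w'))
print({k:np.round(v,3).tolist() for k,v in d.items()});print(R.from_rotvec(o['tool_rot']).as_matrix().round(3))
E
```

```text
{'t': 17.533, 'q': [-0.07, -0.018, 1.639, 0.002, 1.522, -1.993], 'dq': [-0.013, -0.018, 0.016, 0.002, -0.0, 0.005], 'effort': [0.228, -36.657, -38.055, -0.059, -0.019, -0.065], 'tool_pos': [0.6, 0.033, 0.259], 'tool_rot': [-1.797, -2.575, -0.001], 'contact_force': [-0.185, -0.143, 0.506], 'wrist_torque': [0.024, -0.007, 0.005], 'opening': 0.085}
[[-0.345  0.939 -0.001]
 [ 0.939  0.345  0.002]
 [ 0.002 -0.001 -1.   ]]
```

View pics/w8.png

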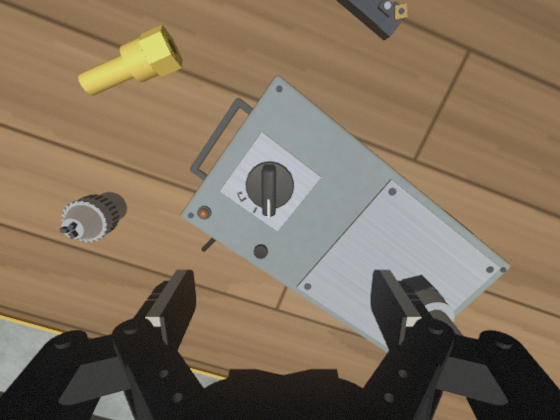

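```bash
python3 - <<'E'
from h import *
crop('pics/w8.png','pics/w8c.png',235,145,75,90,8)
E
```

```text
(no output)
```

View pics/w8c.png

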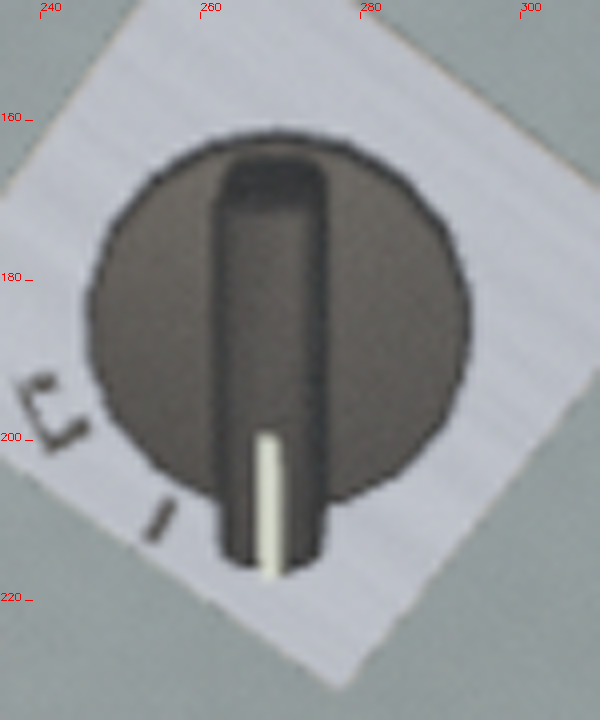

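```bash
python3 - <<'E'
from h import *
import json
o={k:np.array(v) for k,v in json.load(open('w8.json')).items()};C=cam('wrist',o)
c=onz(C,(269.6,185.5),.097);b=onz(C,(268.6,193.5),.125);print(c,b,onz(C,(268.5,171.5),.125)-onz(C,(268.4,216),.125))
Rt=R.from_rotvec(o['tool_rot'])
for k in(c,b): print('in tool',Rt.inv().apply(k-o['tool_pos']))
a=onz(C,(268.7,180),.125)-onz(C,(268.4,216),.125);print(np.degrees(np.arctan2(-a[1],-a[0])))
E
```

```text
[0.59670403 0.01859254 0.097     ] [0.59737666 0.0189751  0.125     ] [-0.04036401 -0.01409391  0.        ]
in tool [-0.01265639 -0.00797246  0.16169194]
in tool [-0.01247178 -0.0072264   0.1336918 ]
18.91888273114739
```

>>> jog_arm(deltas=[[[0, 0, 0], [-0.004, -0.002, 0.015], 0.07], [[0, 0, 0], [-0.0125, -0.005, 0.04], 0.06], [[0, 0, 0], [-0.0125, -0.0075, 0.07], 0.05], [[0, 0, 0], [-0.0125, -0.0075, 0.1], 0.05], [[0, 0, 0], [-0.0125, -0.0075, 0.12], 0.05], [[0, 0, 0], [-0.0125, -0.0075, 0.135], 0.05], [[0, 0, 0], [-0.0125, -0.0075, 0.145], 0.05], [[0, 0, 0], [-0.0125, -0.0075, 0.151], 0.05], [[0, 0, 0], [-0.0125, -0.0075, 0.154], 0.05], [[0, 0, 0], [-0.0125, -0.0075, 0.156], 0.05], [[0, 0, 0], [-0.0125, -0.0075, 0.156], 0.05]])

```text
t: 18.5
tool_pos: [0.5987, 0.017, 0.1056]
tool_rot: [1.797, 2.573, 0.003]
contact_force: [-0.1, 0.5, -0.3]
opening: 0.0504
```

```bash
python3 st.py;  python3 - <<'E'
from h import *
cv2.imwrite('pics/w9.png',get_image('wrist')[:,:,::-1])
E
```

```text
foot [0.66266099 0.04053766 0.11972712] [0.5986847  0.0170349  0.10561665] F [-0.15  0.55 -0.34] T [-0.02 -0.02 -0.05] dq 0.010100675740675547
[[-3.445e-01  9.388e-01  3.400e-03]
 [ 9.388e-01  3.445e-01 -4.000e-04]
 [-1.500e-03  3.100e-03 -1.000e+00]] [-0.096  0.098  1.783 -0.     1.257 -2.018] 0.05044850158965486 18.5
```

View pics/w9.png

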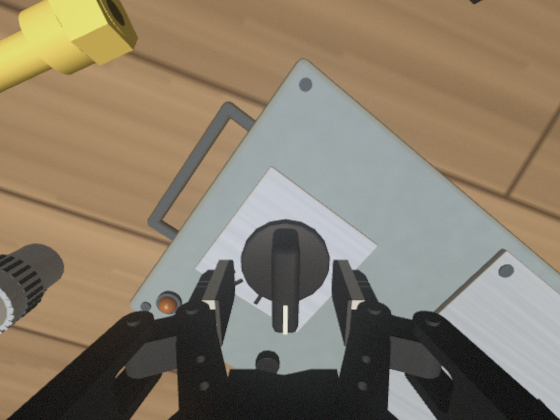

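>>> jog_arm(deltas=[[[0, 0, 0], [0.001, 0, 0.002], 0.04], [[0, 0, 0], [0.001, 0, 0.002], 0.03], [[0, 0, 0], [0.001, 0, 0.002], 0.022], [[0, 0, 0], [0.001, 0, 0.002], 0.016], [[0, 0, 0], [0.001, 0, 0.002], 0.01], [[0, 0, 0], [0.001, 0, 0.002], 0.005], [[0, 0, 0], [0.001, 0, 0.002], 0.005]], squeeze=60)

```text
t: 19.13
tool_pos: [0.5982, 0.018, 0.1036]
tool_rot: [1.797, 2.574, 0.002]
contact_force: [-1.2, 0.1, 2.8]
opening: 0.0117
```

>>> jog_arm(deltas=[[[0, 0, 4], [0, 0, 0], 0.005], [[0, 0, 8], [0, 0, 0], 0.005], [[0, 0, 12], [0, 0, 0], 0.005], [[0, 0, 16], [0, 0, 0], 0.005], [[0, 0, 20], [0, 0, 0], 0.005], [[0, 0, 24], [0, 0, 0], 0.005], [[0, 0, 28], [0, 0, 0], 0.005], [[0, 0, 32], [0, 0, 0], 0.005], [[0, 0, 36], [0, 0, 0], 0.005], [[0, 0, 36], [0, 0, 0], 0.005]], squeeze=80)

```text
t: 19.97
tool_pos: [0.5982, 0.0184, 0.1036]
tool_rot: [2.505, 1.893, 0.004]
contact_force: [-0.6, 1.1, 2.8]
opening: 0.0114
```

```bash
python3 st.py
```

```text
foot [ 6.63724213e-01 -2.65378655e-04  1.17723093e-01] [0.59815471 0.0183559  0.10363985] F [-0.59  1.12  2.78] T [0.15 0.25 0.22] dq 0.09043244524535614
[[ 2.73e-01  9.62e-01  2.80e-03]
 [ 9.62e-01 -2.73e-01  0.00e+00]
 [ 8.00e-04  2.70e-03 -1.00e+00]] [-0.094  0.1    1.785  0.     1.254 -1.388] 0.011362654736929781 19.9667
```

>>> jog_arm(deltas=[[[0, 0, 4], [0, 0, 0], 0.005], [[0, 0, 8], [0, 0, 0], 0.005], [[0, 0, 12], [0, 0, 0], 0.005], [[0, 0, 16], [0, 0, 0], 0.005], [[0, 0, 20], [0, 0, 0], 0.005], [[0, 0, 24], [0, 0, 0], 0.005], [[0, 0, 28], [0, 0, 0], 0.005], [[0, 0, 31], [0, 0, 0], 0.005], [[0, 0, 34], [0, 0, 0], 0.005], [[0, 0, 35.5], [0, 0, 0], 0.005], [[0, 0, 36.5], [0, 0, 0], 0.005], [[0, 0, 36.5], [0, 0, 0], 0.005]], squeeze=90)

```text
t: 20.97
tool_pos: [0.5984, 0.0187, 0.1037]
tool_rot: [2.972, 1.016, 0.005]
contact_force: [0.3, 2.9, 5.2]
opening: 0.0111
```

```bash
python3 st.py;  python3 - <<'E'
from h import *
cv2.imwrite('pics/w10.png',get_image('wrist')[:,:,::-1])
E
```

```text
foot [ 0.64006922 -0.03526356  0.11765239] [0.59836668 0.01867433 0.10365056] F [0.33 2.93 5.24] T [0.55 0.1  0.22] dq 0.01659731724167673
[[ 7.907e-01  6.122e-01  3.400e-03]
 [ 6.122e-01 -7.907e-01  7.000e-04]
 [ 3.100e-03  1.500e-03 -1.000e+00]] [-9.400e-02  1.000e-01  1.785e+00  1.000e-03  1.254e+00 -7.530e-01] 0.011063732504690008 20.9667
```

View pics/w10.png

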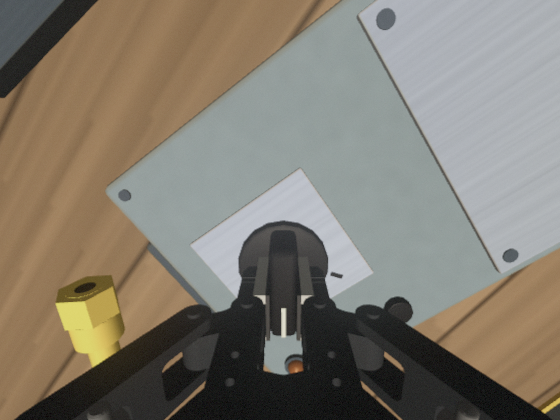

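>>> jog_arm(deltas=[[[0, 0, 0.7], [0, 0, 0], 0.005], [[0, 0, 1.4], [0, 0, 0], 0.005], [[0, 0, 2], [0, 0, 0], 0.005], [[0, 0, 2], [0, 0, 0], 0.005], [[0, 0, 2], [0, 0, 0], 0.005], [[0, 0, 2], [0, 0, 0], 0.005], [[0, 0, 2], [0, 0, 0], 0.005], [[0, 0, 2], [0, 0, 0], 0.005], [[0, 0, 2], [0, 0, 0], 0.005]])

```text
t: 21.77
tool_pos: [0.5984, 0.0187, 0.1036]
tool_rot: [2.99, 0.964, 0.005]
contact_force: [-0.5, 4.7, 6.0]
opening: 0.0108
```

```bash
python3 st.py;  python3 - <<'E'
from h import *
for n in('wrist','scene','side'):cv2.imwrite(f'pics/{n}11.png',get_image(n)[:,:,::-1])
crop('pics/wrist11.png','pics/w11c.png',220,200,130,150,4)
E
```

```text
foot [ 0.63816417 -0.03670764  0.11763578] [0.59838575 0.01866387 0.10363138] F [-0.51  4.7   5.97] T [0.78 0.04 0.54] dq 0.0024459688568510083
[[ 8.118e-01  5.840e-01  3.500e-03]
 [ 5.840e-01 -8.118e-01  6.000e-04]
 [ 3.200e-03  1.500e-03 -1.000e+00]] [-9.400e-02  1.000e-01  1.785e+00  1.000e-03  1.254e+00 -7.170e-01] 0.010771589996040968 21.7667
```

View pics/scene11.png

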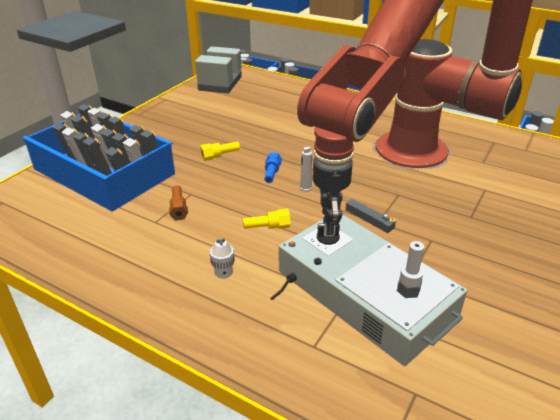

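View pics/w11c.png

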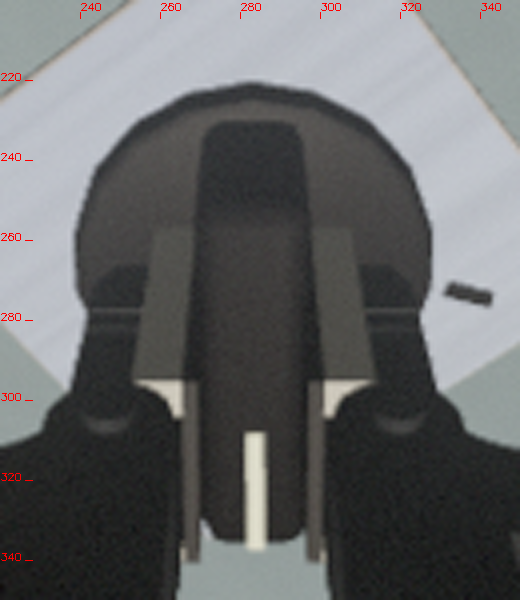

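View pics/side11.png

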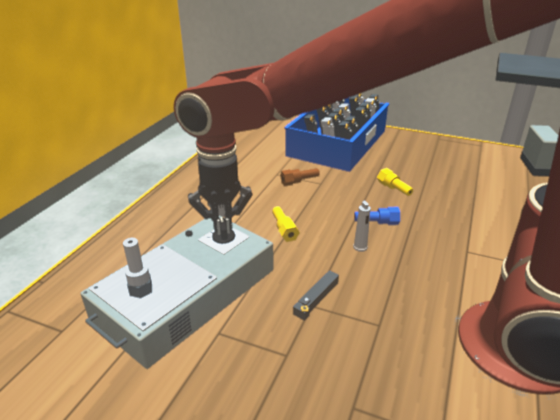

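The torque rose from 0.22 to 0.54 N m over the last 2°, so the switch is against its stop. The bar is square between the pads, and the holder and the bystanders haven't moved. Handing in.

```bash
python3 st.py; python3 -c "
from station import job
print(job.finish_job())"
```

```text
foot [ 0.63816365 -0.03669276  0.11763182] [0.59838492 0.01867917 0.10362997] F [-0.21  5.35  5.74] T [ 0.82 -0.01  0.52] dq 0.0009693009999786624
[[ 8.118e-01  5.840e-01  3.400e-03]
 [ 5.840e-01 -8.118e-01  6.000e-04]
 [ 3.200e-03  1.500e-03 -1.000e+00]] [-9.400e-02  1.000e-01  1.785e+00  1.000e-03  1.254e+00 -7.170e-01] 0.01131038187440798 21.9167
the job is handed in; nothing more can be done
None
```

The job is handed in at about 22 s of the 58 s allowed. The holder stands on the plate and the gripper is holding the switch at its third position; no verdict was reported.

- **Holder:** I gripped it by the shank, turned it nut down, and lowered it until the plate took its weight. I then let go and backed away. The last scene and side pictures show it upright, well inside the plate.
- **Switch:** I gripped the bar and turned it clockwise about 74.5° by tool yaw. The stop is at 73.5° and the third position starts at 68.2°. The torque rose from 0.22 to 0.54 N m over the last 2°, which fits the switch being on its stop. The bar was square between the pads with a 90 N grip.
- **Bystanders:** by eye, the drill chuck, the sleeve and the turning tool are where they were in the first pictures; I did not measure them.
- **What disagreed:** the two fixed cameras differed by about 8 mm on where the plate is. I used the mean of the two for the plate's centre and the wrist camera for gripping the holder and the switch. My own model of the arm was up to 25 mm off in a few poses, so I corrected every critical position from the measured tool pose.

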